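# Uncap the cleaner and hang the screen plates in the soak pan

### The job

Get the evening soak of the coffee machine's screen plates ready. Open the cleaner tub by pressing its child-resistant cap down and turning it, and leave the cap right way up on the cork mat. Take the rod by its handle, thread it through every plate in the drying stands so that they all come up together as one stack hanging on it, and lay the rod across the soak pan, in the notches of its end walls with the handle outside, so that the plates hang inside the pan; leave the mug, the drinking glass and the tamper where they stand.

Things in the scene. Friction and masses are not known exactly. Their poses are not given: they have to be found in the camera images.
- plate0: A round aluminium screen plate: disc 56 mm across, 8 mm thick, with one round central hole of 23 mm, 40 g. Origin at the centre of the hole, half-way through the thickness; its x axis runs through the hole. It starts on edge in a stand, hole level, centre 58 mm above the table. From three to five plates are present; the others are absent. Which stand is empty varies.
- plate1: A round aluminium screen plate: disc 56 mm across, 8 mm thick, with one round central hole of 23 mm, 40 g. Origin at the centre of the hole, half-way through the thickness; its x axis runs through the hole. It starts on edge in a stand, hole level, centre 58 mm above the table. From three to five plates are present; the others are absent. Which stand is empty varies.
- plate2: A round aluminium screen plate: disc 56 mm across, 8 mm thick, with one round central hole of 23 mm, 40 g. Origin at the centre of the hole, half-way through the thickness; its x axis runs through the hole. It starts on edge in a stand, hole level, centre 58 mm above the table. From three to five plates are present; the others are absent. Which stand is empty varies.
- plate3: A round aluminium screen plate: disc 56 mm across, 8 mm thick, with one round central hole of 23 mm, 40 g. Origin at the centre of the hole, half-way through the thickness; its x axis runs through the hole. It starts on edge in a stand, hole level, centre 58 mm above the table. From three to five plates are present; the others are absent. Which stand is empty varies.
- plate4: A round aluminium screen plate: disc 56 mm across, 8 mm thick, with one round central hole of 23 mm, 40 g. Origin at the centre of the hole, half-way through the thickness; its x axis runs through the hole. It starts on edge in a stand, hole level, centre 58 mm above the table. From three to five plates are present; the others are absent. Which stand is empty varies.
- stand0: A fixed black drying stand, foot 46 by 70 mm, overall 43 mm high, with a slot 10 mm wide whose floor lies 30 mm above the table; low slot walls (13 mm) hold one plate on edge, its hole well clear above them. Origin under its centre; x axis is the direction through the plate's hole (it points away from the robot, give or take), y runs along the slot. Plates are simply lifted straight up out of it.
- stand1: A fixed black drying stand, foot 46 by 70 mm, overall 43 mm high, with a slot 10 mm wide whose floor lies 30 mm above the table; low slot walls (13 mm) hold one plate on edge, its hole well clear above them. Origin under its centre; x axis is the direction through the plate's hole (it points away from the robot, give or take), y runs along the slot. Plates are simply lifted straight up out of it.
- stand2: A fixed black drying stand, foot 46 by 70 mm, overall 43 mm high, with a slot 10 mm wide whose floor lies 30 mm above the table; low slot walls (13 mm) hold one plate on edge, its hole well clear above them. Origin under its centre; x axis is the direction through the plate's hole (it points away from the robot, give or take), y runs along the slot. Plates are simply lifted straight up out of it.
- stand3: A fixed black drying stand, foot 46 by 70 mm, overall 43 mm high, with a slot 10 mm wide whose floor lies 30 mm above the table; low slot walls (13 mm) hold one plate on edge, its hole well clear above them. Origin under its centre; x axis is the direction through the plate's hole (it points away from the robot, give or take), y runs along the slot. Plates are simply lifted straight up out of it.
- stand4: A fixed black drying stand, foot 46 by 70 mm, overall 43 mm high, with a slot 10 mm wide whose floor lies 30 mm above the table; low slot walls (13 mm) hold one plate on edge, its hole well clear above them. Origin under its centre; x axis is the direction through the plate's hole (it points away from the robot, give or take), y runs along the slot. Plates are simply lifted straight up out of it.
- rod: The threading rod, lying on the table: straight, steel, 8 mm thick, 178 mm out of a wooden handle, with a 15 mm ball at its tip (centre 170 mm out). Handle 70 mm long, 16 mm wide, 22 mm high, flat sides. Origin on the axis at the handle's front face; x along the rod to the tip; handle spans x = -70 to 0 mm; z is up as it lies (1.1 degrees nose down). 85 g.
- rod_mid (a point): The point on the rod's axis 87 mm out from the handle.
- pan: The loose open steel soak pan, 150 mm long (x), 100 mm wide (y), 70 mm high, walls 5 to 6 mm, 0.9 kg. Each of the two short end walls has an open-topped notch at its middle, 20 mm wide and 14 mm deep (bottom 56 mm above the pan's foot, so a rod lying in both notches has its axis 60 mm above the table). Origin under its centre; x points from one notch to the other, away from the robot give or take.
- tub: The fixed cleaner tub: white plastic, body 72 mm across and 50 mm high, shoulder up to 62 mm, neck 36 mm across. Its child-resistant cap sits on the neck. Origin under its centre.
- cap: Grey ribbed cap, 54 mm across, 30 mm high, 40 g. Origin: centre of its lower rim (84 mm above the table on the tub), z out of its top. Press-and-turn catch: push it straight down 5 to 8 mm against a spring (6 N, rising to 10 N), hold it down while turning it 60 to 90 degrees about its axis (either way), then lift it straight off. Unpressed it turns only 10 degrees and stays on.
- mat: The fixed square cork mat for the cap, 120 by 120 mm, 4 mm thick, flat on the table. Origin under its centre.
- saucer: A fixed white saucer, 116 mm across and 18 mm high; bystander. Origin under its centre.
- cup: White mug, 72 mm across and 62 mm high, with a handle; bystander. Origin under its centre.
- glass: Plain drinking glass, 70 mm across and 95 mm high; bystander. Origin under its centre.
- tamper: Steel tamper standing on its 58 mm foot, 80 mm high; bystander. Origin under its centre.

How it is judged:
By the outcome, as a careful person would: the job done as asked, in the order asked, and still so for the second after the job is handed in, with the robot touching nothing.
Of plate0, plate1, plate2, plate3, plate4 only 3 to 5 are there at a start; the rules pass over those that are not, and their reading is None.
At some moment in a run one of pan, rod may be knocked a few centimetres aside while the robot is not near it.
It also fails if it takes over 200 s, if anything falls off the work surface, if the arm or the gripper's body presses on something with over 40 N, if the wrist force passes 120 N, or if a joint passes its speed limit or range.

### The arm

A 6-joint arm with a two-finger parallel gripper is mounted at the origin on the work surface. World frame = base frame: x ahead of the robot, y to its left, z up, the work surface at z = 0. Lengths are in mm, angles in rad, forces in N, time in s.
With the tool pointing down it reaches from about 350 to 975 mm from the base axis. Payload 7.1 kg.
Tool frame: the origin (TCP) lies on the mounting face of the last link; the fingertips stand 182 mm ahead of it and the grasp point (between the pads) lies 163 mm ahead of it (ctrl.tip_reach is the distance from the TCP to the fingertips, in mm); z points along the fingers, y is the direction in which the jaws open and shut (so a half turn about z gives the same grasp; the last joint's range is limited). The gripper opens to 88 mm and grips with 3 to 60 N. Pads are 20 mm wide; open, the fingers measure 115 mm over their backs; the gripper's body (75 mm by 178 mm) begins 61 mm behind the grasp point.
Start: joints at [-1.22, 0.423, 1.63, -0, 1.089, -0.019], TCP at [225.91, -582.727, 404.675] pointing down, gripper open.
Joint ranges: [-3, 3], [-0.9, 2.11], [0.09, 2.58], [-1.31, 4.45], [0.11, 2.69], [-2.54, 2.54]. Speed limits (rad/s): [2.39, 2.39, 3.01, 3.14, 3.14, 3.14].

### API

Orientations are given as a rotation vector (axis times angle).
In Python, from workcell import ctrl gives the robot as it stands.
- The arm moves only by the tool jog_arm, never from a script. Its argument "steps" is a list that holds one entry, the list of rows, each a list of 7 numbers: the shift along the tool's x, y, z in m, then the turn, a rotation vector about the tool's x, y, z in degrees, then the gripper's target within -1 to 1 (shut at 1, half-way at 0, fully open at -1). A call has 1 to 20 rows; each row shifts and turns the commanded pose from where the row before left it, along the tool's axes as they then stand; what a row does not reach is not made up. A row lasts 1/12 s, in which the tool goes at most 41.7 mm and 7.16 degrees, less where a joint would pass 70% of its speed; a pose out of reach is approached as far as the arm can. A call is refused whole if a number of a shift passes 0.0417 or a number of a turn 7.16, either way. A call with a gripper value outside its range is refused whole. The fingers move at their own pace and stop on an object; the grip force is fixed at half the most. Time passes only in rows, so rows that do not move let the fingers close. It gives the time, the measured TCP pose, the force and the opening at its end, in the units of the state.
- ctrl.get_obs(): the state, without advancing time (a new reading comes with each control period).
- ctrl.get_image(name): name is "side" or "top"; returns the picture (384x512x3 uint8, red, green, blue); there is no depth.
- ctrl.camera_info(name): a dict with "fx", "fy", "cx", "cy" (pixels), "origin" and "attitude" of the camera in the world. Camera axes: x right, y down, z forward; pixel columns grow to the right and rows downward; lengths in mm; the calibration is good to about 2 mm. A picture is of the moment at which its call begins. camera_info takes no time and is no camera call.
- ctrl.close_job(): hands the job in, once; it reports no verdict.
Trained networks look in the newest picture that a camera, given by its name, has taken for a name from the list of things; names that differ only in an ending like _2 or _b are one class to them, and where a whole thing is asked for, a point or a joint stands for the part that bears it (a point fixed in the world has none). Each returns a list of dicts, best first, with "p" (0 to 1); they miss things now and then, are a little off and sometimes report something else, mostly with a low value. They report only what shows in the picture. A call takes as long as a camera call.
- ctrl.look_for(thing, camera): "bbox" ([left, top, right, bottom] in pixels, round what is visible of it).
- ctrl.trace(thing, camera): "pixels" (384x512 bool, what is visible of it) and "bbox" ([left, top, right, bottom] in pixels, round what is visible of it).
- ctrl.landmark_of(thing, camera): "uv" ([column, row] in pixels: a listed point, or the origin of a listed thing).
The state is a dict: "t": time; "qpos": joint angles; "qvel": joint speeds; "joint_torque": joint torques, N m; "ee_pos": TCP position; "orientation": TCP orientation; "ft_force": force on the tool from outside, world axes, zero at the start; "moment": the same for the moment, N m; "width": finger opening in mm.
Only numpy, scipy, OpenCV 4.12 (cv2) and the standard library are available. Lean on these libraries where they do the work, as an engineer would, in place of code of your own. Each camera call takes 0.05 s, during which the arm holds its last target.

## Working session

There is one attempt and no reset: what is moved stays moved. The work goes in short steps, Python scripts to look and compute and a tool call to move; the robot and the scene stay as the last step left them, time stands still between calls to the robot, and variables do not carry over. Pictures are saved under pics/ and viewed, and the job is handed in when it is done.

Besides the shell and the picture viewer there is one more tool, called after ">>>" by a JSON object that holds its "method" and its "body", one argument or row to a line. jog_arm: Moves the arm, as the interface text tells. Its arguments: {"type":"object","properties":{"steps":{"type":"array"}},"required":["steps"]}

```bash
ls -la; mkdir -p pics; python3 - <<'E'
from workcell import ctrl
import cv2
print(ctrl.get_obs())
for n in ("side","top"):
    print(n,ctrl.camera_info(n))
    cv2.imwrite(f"pics/{n}0.png",cv2.cvtColor(ctrl.get_image(n),cv2.COLOR_RGB2BGR))
E
```

```text
total 12
drwxr-xr-x  3 agent agent 4096 Dec  6 16:20 .
drwxr-xr-x 23 root  root  4096 Dec  6 16:20 ..
drwxr-xr-x  2 agent agent 4096 Dec  6 16:20 pics
{'t': 0.0, 'qpos': array([-1.21996551e+00,  4.23863057e-01,  1.63070427e+00,  1.55235250e-05,
        1.08860325e+00, -1.90135954e-02]), 'qvel': array([-1.34030703e-03,  2.08170991e-04, -3.51873412e-04, -2.34812606e-03,
       -6.19758241e-04, -7.59117699e-05]), 'joint_torque': array([ 6.01781849e-04, -5.44636095e+01, -2.73667234e+01,  6.44524838e-02,
        2.27938994e-02, -1.03405578e-04]), 'ee_pos': array([ 225.83903071, -582.46607378,  403.8820024 ]), 'orientation': array([-3.08650036e+00, -5.77347159e-01,  3.87843488e-04]), 'ft_force': array([-0.12353823, -0.22309131,  0.43805971]), 'moment': array([0.02712613, 0.04031171, 0.0322862 ]), 'width': 88.1853188395234}
side {'fx': 368.55703016184316, 'fy': 368.55703016184316, 'cx': 256.3213354073357, 'cy': 185.6545162715411, 'origin': array([225.13653914, 514.51691437, 756.81523152]), 'attitude': array([-0.68305388,  2.68135431, -1.03263858])}
top {'fx': 445.6244731097743, 'fy': 445.6244731097743, 'cx': 256.49077213459316, 'cy': 195.61215427154187, 'origin': array([ 464.66723912,   11.15648693, 1422.00578022]), 'attitude': array([-2.18986618,  2.22230009, -0.0689374 ])}
```

View pics/side0.png

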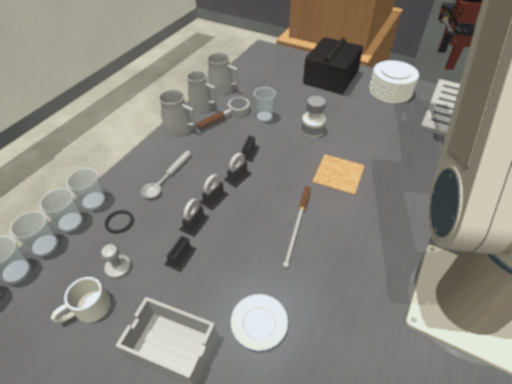

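View pics/top0.png

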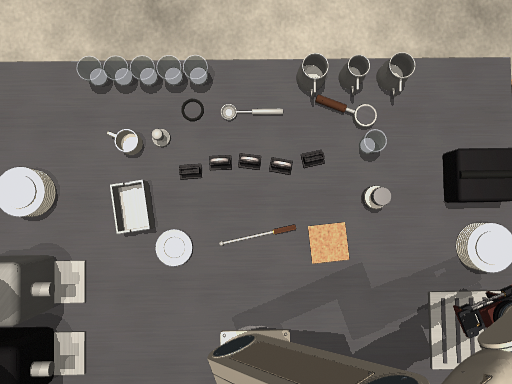

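```bash
cat > h.py <<'E'
from workcell import ctrl
import numpy as np, cv2
from scipy.spatial.transform import Rotation as R
CI={n:ctrl.camera_info(n) for n in("side","top")}
def ray(n,uv):
    c=CI[n]; d=np.array([(uv[0]-c['cx'])/c['fx'],(uv[1]-c['cy'])/c['fy'],1])
    return np.array(c['origin']),R.from_rotvec(c['attitude']).apply(d)
def at_z(n,uv,z):
    o,d=ray(n,uv); return o+d*(z-o[2])/d[2]
def proj(n,P):
    c=CI[n]; p=R.from_rotvec(c['attitude']).inv().apply(np.atleast_2d(P)-c['origin'])
    return np.c_[c['fx']*p[:,0]/p[:,2]+c['cx'],c['fy']*p[:,1]/p[:,2]+c['cy']]
def tri(us,ut):
    o1,d1=ray("side",us);o2,d2=ray("top",ut)
    d1/=np.linalg.norm(d1);d2/=np.linalg.norm(d2)
    A=np.c_[d1,-d2]; s=np.linalg.lstsq(A,o2-o1,rcond=None)[0]
    a=o1+s[0]*d1;b=o2+s[1]*d2
    return (a+b)/2,np.linalg.norm(a-b)
def pic(n,f,box=None,k=1):
    im=cv2.cvtColor(ctrl.get_image(n),cv2.COLOR_RGB2BGR)
    if box: im=im[box[1]:box[3],box[0]:box[2]]
    cv2.imwrite(f"pics/{f}.png",cv2.resize(im,None,fx=k,fy=k,interpolation=cv2.INTER_CUBIC)) 
def tool():
    o=ctrl.get_obs(); r=R.from_rotvec(o['orientation'])
    return o,np.array(o['ee_pos']),r
E
cat > find.py <<'E'
from h import *
np.set_printoptions(precision=1,suppress=True)
ctrl.get_image("side");ctrl.get_image("top")
for t,z in dict(cap=84,tub=0,mat=0,rod=11,rod_mid=9,pan=0,stand0=0,plate0=58,glass=0,tamper=0,cup=0,saucer=0).items():
    for n in("top","side"):
        for d in ctrl.landmark_of(t,n)[:6]:
            if d['p']>.2: print(t,n,round(d['p'],2),np.array(d['uv']),at_z(n,d['uv'],z))
print(ctrl.get_obs()['t'])
E
python3 find.py
```

```text
cap top 0.61 [376.7 199.2] [ 510.1 -374.    84. ]
cap side 0.67 [311.5 127.5] [ 494.5 -291.3   84. ]
cap side 0.54 [247.5 152.5] [ 604.2 -112.6   84. ]
cap side 0.53 [313. 112.] [ 519.4 -361.4   84. ]
tub top 0.71 [279.3 166.3] [623.  -87.4   0. ]
tub side 0.8 [310.9 128.7] [ 527.4 -385.4    0. ]
mat top 0.61 [328.  240.4] [ 383.8 -238.6    0. ]
mat side 0.88 [340.3 170.5] [ 378.6 -250.8    0. ]
rod top 0.83 [273.3 231.8] [414.2 -64.   11. ]
rod top 0.7 [251.2 157.5] [651.1   2.4  11. ]
rod side 0.91 [301.3 209.3] [416.  -58.9  11. ]
rod_mid top 0.78 [245.  234.4] [407.4  25.5   9. ]
rod_mid side 0.87 [292.5 238.7] [398.   32.9   9. ]
rod_mid side 0.23 [236.7 162. ] [ 654.  -132.2    9. ]
pan top 0.87 [135.3 209.4] [491.6 372.8   0. ]
pan side 0.87 [170.2 345.8] [506.2 374.7   0. ]
stand0 top 0.74 [248.1 162.8] [635.6  12.5   0. ]
stand0 top 0.69 [309.  157.4] [ 650.5 -183.4    0. ]
stand0 top 0.55 [188.2 173.4] [604.1 204.3   0. ]
stand0 top 0.49 [219.9 163.6] [634.2 102.8   0. ]
stand0 top 0.47 [280.6 165.6] [625.2 -91.6   0. ]
stand0 side 0.73 [214.3 200.4] [636.3  15.4   0. ]
sta
[... 407 characters left out ...]

plate0 side 0.55 [211.5 185.6] [638.3  15.5  58. ]
plate0 side 0.5 [236.7 164. ] [621.9 -83.1  58. ]
plate0 side 0.44 [193. 209.] [635.4 101.1  58. ]
glass top 0.68 [369.6 146.6] [ 682.9 -379.9    0. ]
tamper top 0.84 [165.  138.9] [716.  277.5   0. ]
tamper top 0.33 [376.  200.7] [ 508.1 -395.8    0. ]
tamper side 0.57 [116.9 268.8] [721.5 295.7   0. ]
cup top 0.79 [132.3 146. ] [694.4 381.9   0. ]
cup side 0.86 [ 91.  302.7] [712.9 384.6   0. ]
cup side 0.47 [209.7 186.1] [676. -22.  -0.]
saucer top 0.81 [172.3 246.2] [373.3 256.4   0. ]
saucer top 0.69 [248.6 159.8] [645.2  10.8   0. ]
saucer top 0.68 [187.9 171.9] [608.9 205.2   0. ]
saucer side 0.6 [258.7 326.6] [369.6 256.6   0. ]
1.4
```

```bash
python3 - <<'E'
from h import *
pic("top","t1",(100,120,400,280),2.6)
pic("side","s1",(100,60,370,380),1.8)
E
```

```text
(no output)
```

View pics/t1.png

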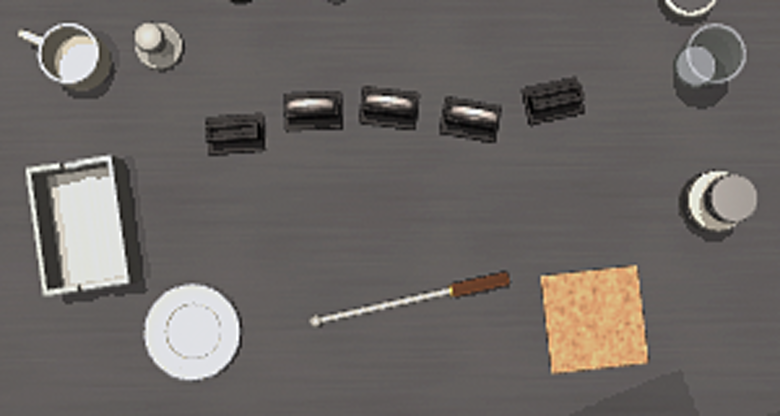

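View pics/s1.png

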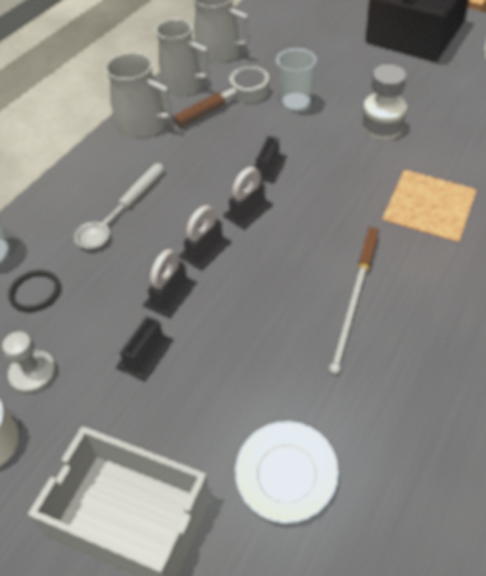

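```bash
python3 - <<'E'
from h import *
np.set_printoptions(precision=1,suppress=True)
print(at_z("top",(382.7,196.2),114), proj("side",at_z("top",(382.7,196.2),114)))
pic("top","t2",(340,170,420,230),9)
pic("side","s2",(285,80,345,140),9)
# mat via color
for n,b in(("top",(300,215,360,270)),("side",(305,150,375,200))):
    im=ctrl.get_image(n).astype(int); m=(im[...,0]-im[...,2]>60)
    mm=np.zeros_like(m); mm[b[1]:b[3],b[0]:b[2]]=m[b[1]:b[3],b[0]:b[2]]
    c=cv2.findContours(mm.astype('uint8'),0,1)[0]; c=max(c,key=cv2.contourArea)
    q=cv2.approxPolyDP(c,4,True)[:,0]
    print(n,[at_z(n,p,4)[:2] for p in q.astype(float)], np.mean([at_z(n,p,4)[:2] for p in q.astype(float)],0))
E
```

```text
[ 517.7 -383.4  114. ] [[317.5 100. ]]
top [array([ 441.6, -290.4]), array([ 430.6, -175.1]), array([ 316.6, -185.5]), array([ 324.1, -300.3])] [ 378.2 -237.8]
side [array([ 442.9, -285.3]), array([ 430.4, -171.9]), array([ 315.7, -183.3]), array([ 327.8, -299. ])] [ 379.2 -234.9]
```

View pics/t2.png

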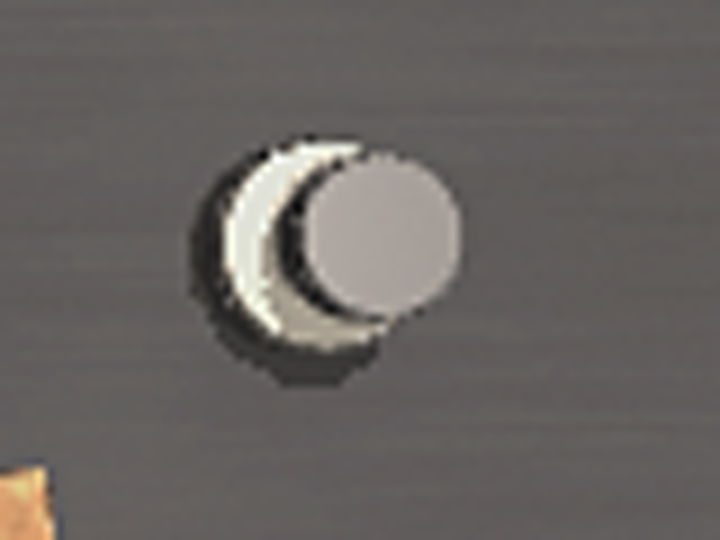

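View pics/s2.png

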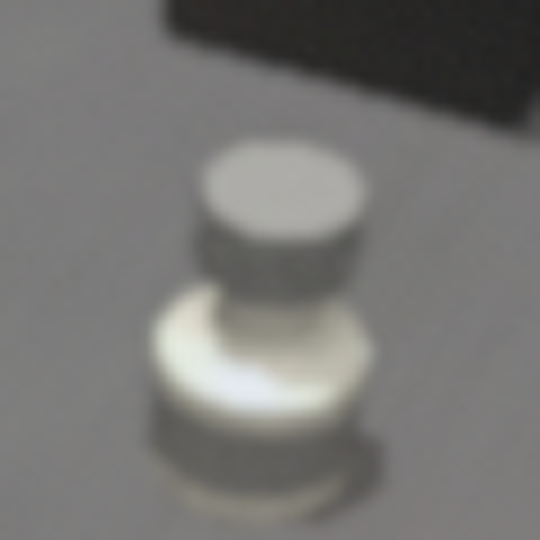

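```bash
cat >> h.py <<'E'
def plan(P=None,yaw=None,pitch_keep=True):
    """P: target TCP mm; yaw: target world angle (deg) of tool x. prints delta in present tool frame"""
    o,p,r=tool(); M=r.as_matrix()
    cur=np.degrees(np.arctan2(M[1,0],M[0,0]))
    print("t",round(o['t'],2),"TCP",p.round(1),"toolx",M[:,0].round(3),"tooly",M[:,1].round(3),"z",M[:,2].round(3),"yaw",round(cur,1),"w",round(o['width'],1),"F",np.round(o['ft_force'],1),"q",np.round(o['qpos'],2))
    if P is not None: print("delta tool mm",(r.inv().apply(np.array(P)-p)).round(1))
    if yaw is not None: print("turn about tool z (tool pointing down):",round(-((yaw-cur+180)%360-180),1))
E
python3 - <<'E'
from h import *
np.set_printoptions(precision=1,suppress=True)
a,b=at_z("top",(382.6,196.3),114),at_z("side",(316.6,101.1),114); print(a,b,tri((316.6,101.1),(382.6,196.3)))
plan((a+b)/2*[1,1,0]+[0,0,270])
E
```

```text
[ 517.4 -383.1  114. ] [ 517.7 -376.8  114. ] (array([ 518.8, -384.1,  109.2]), np.float64(2.6109634626274296))
t 1.7 TCP [ 225.9 -582.7  404.7] toolx [ 0.9  0.4 -0. ] tooly [ 0.4 -0.9  0. ] z [-0. -0. -1.] yaw 21.2 w 87.6 F [0.  0.2 0.2] q [-1.2  0.4  1.6 -0.   1.1 -0. ]
delta tool mm [345.2 -83.7 134.7]
```

>>> {"method": "jog_arm", "body": {
  "steps": [
    [[0.0345,-0.0084,0,0,0,0,-1],[0.0345,-0.0084,0,0,0,0,-1],[0.0345,-0.0084,0,0,0,0,-1],[0.0345,-0.0084,0,0,0,0,-1],[0.0345,-0.0084,0,0,0,0,-1],[0.0345,-0.0084,0,0,0,0,-1],[0.0345,-0.0084,0,0,0,0,-1],[0.0345,-0.0084,0,0,0,0,-1],[0.0345,-0.0084,0,0,0,0,-1],[0.0345,-0.0084,0,0,0,0,-1],[0,0,0.03,0,0,0,-1],[0,0,0.03,0,0,0,-1],[0,0,0.03,0,0,0,-1],[0,0,0,0,0,0,-1],[0,0,0,0,0,0,-1]]
  ]
}}

```text
t: 2.95
ee_pos: [516.9, -379.4, 313.5]
orientation: [-3.085, -0.577, 0.004]
ft_force: [0.5, 0.0, 0.2]
width: 87.7
```

```bash
python3 - <<'E'
from h import *
plan((517.6,-381,270))
pic("side","s3",(245,20,405,140),5)
E
```

```text
t 2.95 TCP [ 516.9 -379.4  313.5] toolx [ 0.932  0.362 -0.002] tooly [ 0.362 -0.932 -0.003] z [-0.003  0.002 -1.   ] yaw 21.2 w 87.7 F [0.5 0.  0.2] q [-0.65  0.56  1.65  0.    0.94  0.55]
delta tool mm [ 0.1  1.9 43.5]
```

View pics/s3.png

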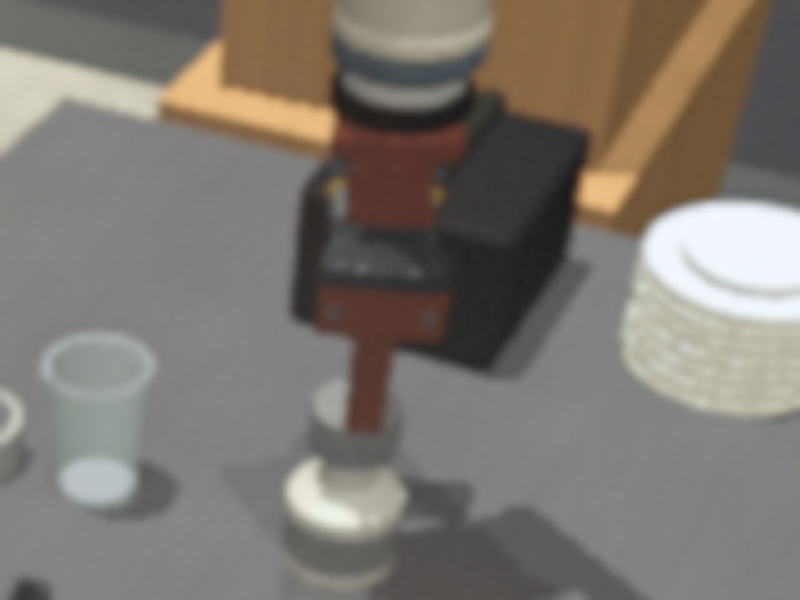

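```bash
python3 - <<'E'
from h import *
o,p,r=tool()
for d in(-44,-50,-57): print(proj("side",p+r.apply([0,d,182])))
E
```

```text
[[317.51246755 103.80459225]]
[[317.4660299  105.04117169]]
[[317.41140362 106.49580467]]
```

>>> {"method": "jog_arm", "body": {
  "steps": [
    [[0.001,0.002,0.02,0,0,0,-1],[0,0,0.0235,0,0,0,-1],[0,0,0,0,0,0,-1],[0,0,0,0,0,0,-1],[0,0,0,0,0,0,1],[0,0,0,0,0,0,1],[0,0,0,0,0,0,1],[0,0,0,0,0,0,1],[0,0,0,0,0,0,1],[0,0,0,0,0,0,1],[0,0,0,0,0,0,1],[0,0,0,0,0,0,1]]
  ]
}}

```text
t: 4.0
ee_pos: [519.0, -381.3, 271.7]
orientation: [3.088, 0.578, 0.001]
ft_force: [-1.1, 1.6, 5.2]
width: 53.8
```

```bash
python3 - <<'E'
from h import *
plan(); print(ctrl.get_obs()['moment'])
pic("side","s4",(245,20,405,140),5)
E
```

```text
t 4.0 TCP [ 519.  -381.3  271.7] toolx [0.932 0.361 0.   ] tooly [ 0.361 -0.932  0.   ] z [ 0. -0. -1.] yaw 21.2 w 53.8 F [-1.1  1.6  5.2] q [-0.65  0.61  1.66 -0.    0.87  0.55]
[ 0.04127252  0.09457008 -0.02854467]
```

View pics/s4.png

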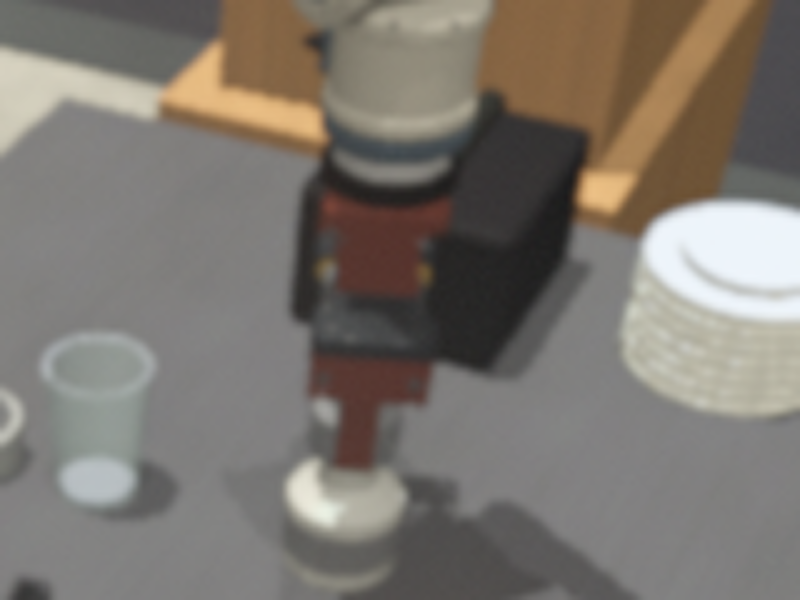

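>>> {"method": "jog_arm", "body": {
  "steps": [
    [[0,0,0.003,0,0,0,1],[0,0,0.003,0,0,0,1],[0,0,0.002,0,0,0,1],[0,0,0,0,0,0,1],[0,0,0,0,0,0,1]]
  ]
}}

```text
t: 4.47
ee_pos: [519.1, -381.3, 264.0]
orientation: [3.088, 0.577, 0.001]
ft_force: [-2.3, 2.3, 9.5]
width: 53.8
```

>>> {"method": "jog_arm", "body": {
  "steps": [
    [[0,0,0,0,0,-7,1],[0,0,0,0,0,-7,1],[0,0,0,0,0,-7,1],[0,0,0,0,0,-7,1],[0,0,0,0,0,-7,1],[0,0,0,0,0,-7,1],[0,0,0,0,0,-7,1],[0,0,0,0,0,-7,1],[0,0,0,0,0,-7,1],[0,0,0,0,0,-7,1],[0,0,0,0,0,-7,1],[0,0,0,0,0,0,1],[0,0,0,0,0,0,1]]
  ]
}}

```text
t: 5.55
ee_pos: [519.6, -381.7, 264.5]
orientation: [2.054, 2.373, 0.0]
ft_force: [0.2, 0.4, 8.4]
width: 53.7
```

>>> {"method": "jog_arm", "body": {
  "steps": [
    [[0,0,-0.004,0,0,0,1],[0,0,-0.006,0,0,0,1],[0,0,-0.01,0,0,0,1],[0,0,-0.015,0,0,0,1],[0,0,-0.03,0,0,0,1],[0,0,-0.03,0,0,0,1],[0,0,0,0,0,0,1],[0,0,0,0,0,0,1]]
  ]
}}

```text
t: 6.22
ee_pos: [519.1, -381.4, 360.1]
orientation: [2.055, 2.372, 0.0]
ft_force: [-0.3, -0.4, -0.8]
width: 53.7
```

```bash
python3 - <<'E'
from h import *
plan()
pic("side","s5",(245,20,405,140),5)
E
```

```text
t 6.22 TCP [ 519.1 -381.4  360.1] toolx [-0.142  0.99  -0.002] tooly [0.99  0.142 0.002] z [ 0.003 -0.002 -1.   ] yaw 98.2 w 53.7 F [-0.3 -0.4 -0.8] q [-0.65  0.5   1.62  0.    1.02 -0.8 ]
```

View pics/s5.png

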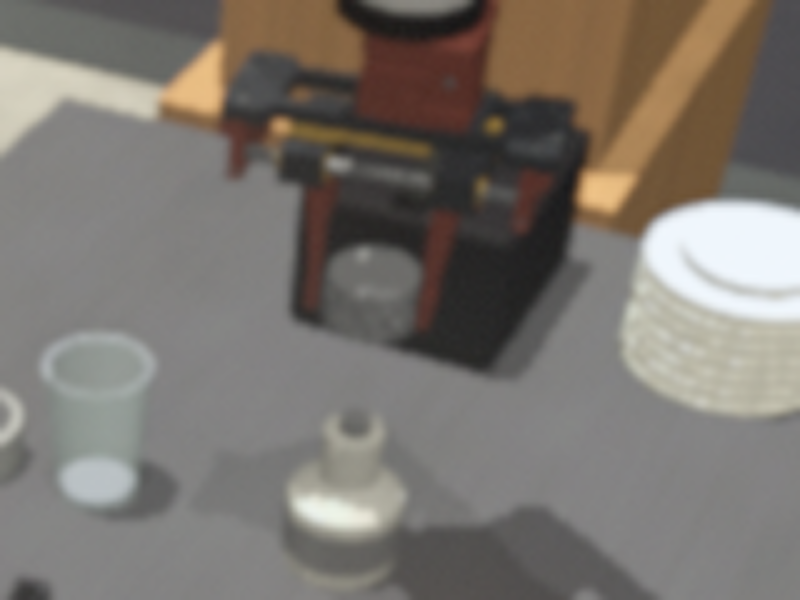

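>>> {"method": "jog_arm", "body": {
  "steps": [
    [[0.0325,-0.0236,0,0,0,0,1],[0.0325,-0.0236,0,0,0,0,1],[0.0325,-0.0236,0,0,0,0,1],[0.0325,-0.0236,0,0,0,0,1],[0.0325,-0.0236,0,0,0,0,1],[0,0,0.03,0,0,0,1],[0,0,0.03,0,0,0,1],[0,0,0.03,0,0,0,1],[0,0,0.03,0,0,0,1],[0,0,0.03,0,0,0,1],[0,0,0,0,0,0,1],[0,0,0,0,0,0,1]]
  ]
}}

```text
t: 7.27
ee_pos: [377.8, -236.4, 206.4]
orientation: [-2.053, -2.369, 0.001]
ft_force: [-0.0, 0.7, 0.3]
width: 53.9
```

```bash
python3 - <<'E'
from h import *
plan((379,-237,192))
pic("side","s6",(285,80,405,200),5)
E
```

```text
t 7.27 TCP [ 377.8 -236.4  206.4] toolx [-0.142  0.99   0.004] tooly [ 0.99   0.142 -0.005] z [-0.005  0.004 -1.   ] yaw 98.2 w 53.9 F [-0.   0.7  0.3] q [-0.59  0.53  2.12  0.    0.5  -0.73]
delta tool mm [-0.8  1.2 14.4]
```

View pics/s6.png

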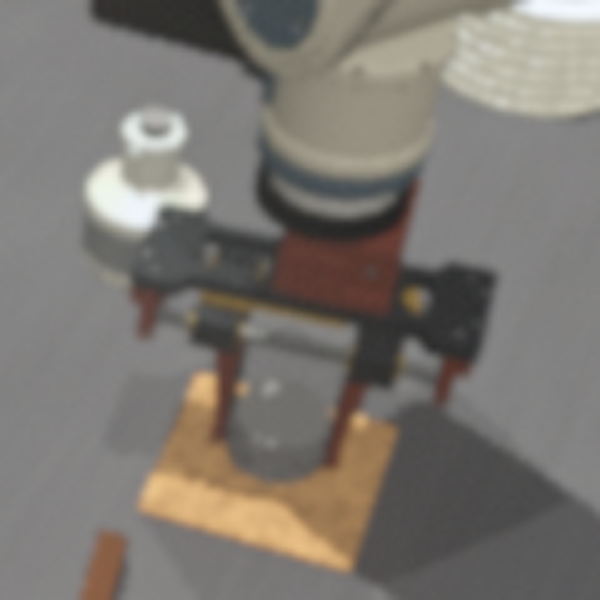

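>>> {"method": "jog_arm", "body": {
  "steps": [
    [[0,0,0.005,0,0,0,1],[0,0,0.004,0,0,0,1],[0,0,0.003,0,0,0,1],[0,0,0,0,0,0,1],[0,0,0,0,0,0,1]]
  ]
}}

```text
t: 7.73
ee_pos: [379.1, -237.2, 196.6]
orientation: [2.057, 2.374, 0.0]
ft_force: [-1.1, -0.4, -0.6]
width: 53.7
```

>>> {"method": "jog_arm", "body": {
  "steps": [
    [[0,0,0.002,0,0,0,1],[0,0,0.002,0,0,0,1],[0,0,0,0,0,0,1],[0,0,0,0,0,0,1]]
  ]
}}

```text
t: 8.07
ee_pos: [378.9, -237.2, 192.1]
orientation: [-2.057, -2.374, 0.0]
ft_force: [-0.5, 0.4, 0.2]
width: 53.4
```

>>> {"method": "jog_arm", "body": {
  "steps": [
    [[0,0,0.0015,0,0,0,1],[0,0,0.0,0,0,0,1],[0,0,0,0,0,0,1]]
  ]
}}

```text
t: 8.32
ee_pos: [379.0, -237.2, 191.4]
orientation: [2.057, 2.374, 0.0]
ft_force: [-2.1, 0.5, 13.2]
width: 53.7
```

>>> {"method": "jog_arm", "body": {
  "steps": [
    [[0,0,0,0,0,0,-1],[0,0,0,0,0,0,-1],[0,0,0,0,0,0,-1],[0,0,0,0,0,0,-1],[0,0,0,0,0,0,-1],[0,0,-0.02,0,0,0,-1],[0,0,-0.04,0,0,0,-1],[0,0,-0.04,0,0,0,-1],[0,0,-0.04,0,0,0,-1],[0,-0.04,0,0,0,0,-1],[0,-0.04,0,0,0,0,-1]]
  ]
}}

```text
t: 9.23
ee_pos: [300.7, -249.2, 333.0]
orientation: [2.049, 2.372, -0.0]
ft_force: [-1.0, -0.1, -1.2]
width: 87.8
```

```bash
python3 - <<'E'
from h import *
plan()
pic("side","s7",(210,110,410,260),4)
pic("top","t7",(110,120,370,280),3)
E
```

```text
t 9.23 TCP [ 300.7 -249.2  333. ] toolx [-0.146  0.989 -0.005] tooly [0.989 0.146 0.005] z [ 0.005 -0.005 -1.   ] yaw 98.4 w 87.8 F [-1.  -0.1 -1.2] q [-0.72  0.2   2.18 -0.    0.76 -0.87]
```

View pics/s7.png

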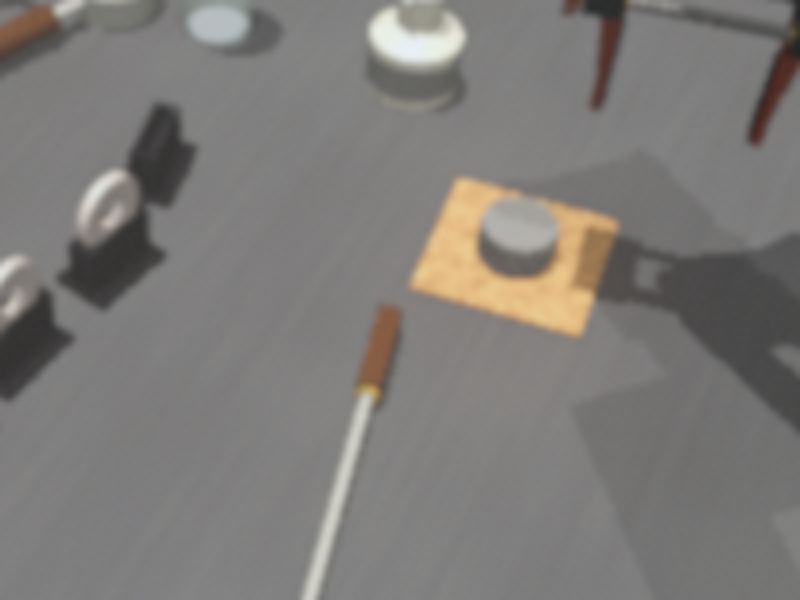

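View pics/t7.png

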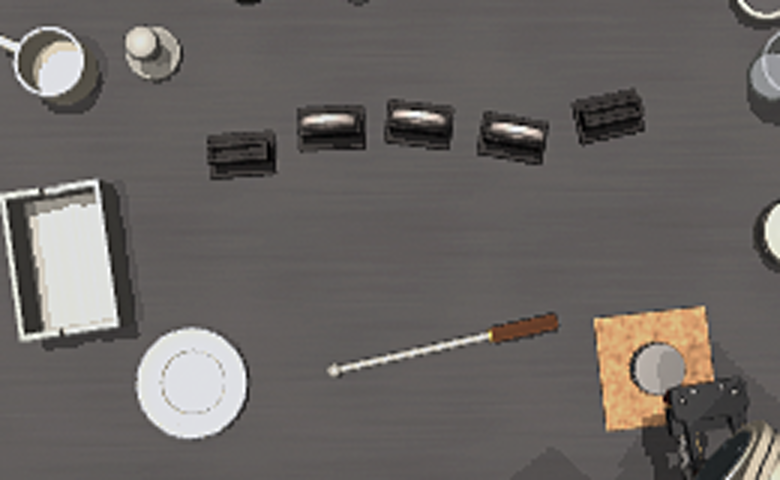

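```bash
cat > rod.py <<'E'
from h import *
np.set_printoptions(precision=1,suppress=True)
for n in("top","side"):
    im=ctrl.get_image(n).astype(int)
    m=((im[...,0]-im[...,2]>35)&(im[...,0]<150)).astype('uint8')
    b=ctrl.look_for("rod",n)
    k,l,s,c=cv2.connectedComponentsWithStats(m)
    x0,y0,x1,y1=b[0]['bbox']; print(n,b[0])
    for i in range(1,k):
        if s[i,4]>20 and x0-3<c[i][0]<x1+3 and y0-3<c[i][1]<y1+3:
            ys,xs=np.nonzero(l==i); pts=np.array([at_z(n,(x,y),17)[:2] for x,y in zip(xs,ys)])
            mu=pts.mean(0); w,v=np.linalg.eigh(np.cov(pts.T)); t=(pts-mu)@v[:,1]
            print("handle",s[i],mu,"dir",np.degrees(np.arctan2(v[1,1],v[0,1])),"len",np.ptp(t),"wid",np.ptp((pts-mu)@v[:,0]))
print(at_z("top",(221.3,243.7),7.5),at_z("top",(273.7,232.3),12),at_z("top",(295.3,227),20))
E
python3 rod.py
```

```text
top {'bbox': [219.8, 223.1, 296.1, 246.6], 'p': 0.68}
handle [273 225  23   9 102] [422.8 -97.8] dir 101.91200623835684 len 71.84191762843636 wid 14.239960679748897
side {'bbox': [284.2, 185.3, 311.6, 270.0], 'p': 0.79}
handle [299 186  11  22 120] [424.7 -97.6] dir 102.23874702059533 len 73.4923422515882 wid 15.623617011722601
[379.2 100.8   7.5] [412.7 -65.2  12. ] [ 428.5 -133.    20. ]
```

```bash
python3 - <<'E'
from h import *
plan((419.5,-90,184),101.7)
E
```

```text
t 9.53 TCP [ 300.5 -248.9  330.8] toolx [-0.142  0.99  -0.001] tooly [0.99  0.142 0.001] z [ 0.001 -0.001 -1.   ] yaw 98.2 w 87.7 F [0.2 0.2 1.2] q [-0.72  0.2   2.18  0.    0.76 -0.87]
delta tool mm [140.4 140.3 146.8]
turn about tool z (tool pointing down): -3.5
```

>>> {"method": "jog_arm", "body": {
  "steps": [
    [[0.028,0.028,0,0,0,0,-1],[0.028,0.028,0,0,0,0,-1],[0.028,0.028,0,0,0,0,-1],[0.028,0.028,0,0,0,0,-1],[0.028,0.028,0,0,0,0,-1],[0,0,0,0,0,-3.5,-1],[0,0,0.03,0,0,0,-1],[0,0,0.03,0,0,0,-1],[0,0,0.03,0,0,0,-1],[0,0,0.02,0,0,0,-1],[0,0,0,0,0,0,-1],[0,0,0,0,0,0,-1]]
  ]
}}

```text
t: 10.53
ee_pos: [418.8, -89.5, 219.6]
orientation: [-1.981, -2.435, 0.002]
ft_force: [-0.3, -0.3, -0.5]
width: 87.7
```

```bash
python3 - <<'E'
from h import *
plan((419.5,-90,184),101.7)
pic("side","s8",(240,130,360,270),4)
E
```

```text
t 10.53 TCP [418.8 -89.5 219.6] toolx [-0.204  0.979  0.001] tooly [ 0.979  0.204 -0.003] z [-0.003  0.001 -1.   ] yaw 101.8 w 87.7 F [-0.3 -0.3 -0.5] q [-0.24  0.49  2.15  0.    0.5  -0.44]
delta tool mm [-0.7  0.7 35.6]
turn about tool z (tool pointing down): 0.1
```

View pics/s8.png

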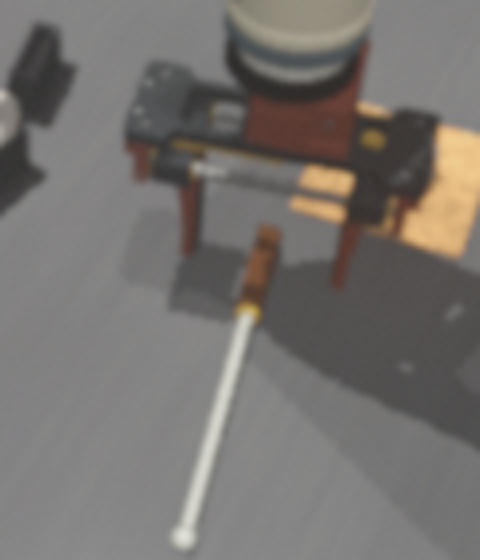

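Well straddled. Descend, grip, and lift.

>>> {"method": "jog_arm", "body": {
  "steps": [
    [[0,0,0.015,0,0,0,-1],[0,0,0.012,0,0,0,-1],[0,0,0.007,0,0,0,-1],[0,0,0,0,0,0,-1],[0,0,0,0,0,0,-1]]
  ]
}}

```text
t: 11.0
ee_pos: [418.9, -90.1, 187.4]
orientation: [1.983, 2.435, 0.001]
ft_force: [-0.1, -0.1, 0.9]
width: 88.0
```

>>> {"method": "jog_arm", "body": {
  "steps": [
    [[0,0,0.003,0,0,0,-1],[0,0,0,0,0,0,1],[0,0,0,0,0,0,1],[0,0,0,0,0,0,1],[0,0,0,0,0,0,1],[0,0,0,0,0,0,1],[0,0,0,0,0,0,1],[0,0,0,0,0,0,1],[0,0,0,0,0,0,1],[0,0,0,0,0,0,1],[0,0,0,0,0,0,1],[0,0,0,0,0,0,1]]
  ]
}}

```text
t: 12.0
ee_pos: [418.4, -90.1, 183.7]
orientation: [1.984, 2.436, 0.0]
ft_force: [0.2, 0.5, 0.7]
width: 18.2
```

>>> {"method": "jog_arm", "body": {
  "steps": [
    [[0,0,0,0,0,0,1],[0,0,0,0,0,0,1],[0,0,-0.01,0,0,0,1],[0,0,-0.03,0,0,0,1],[0,0,-0.04,0,0,0,1],[0,0,-0.04,0,0,0,1],[0,0,-0.03,0,0,0,1],[0,0,0,0,0,0,1],[0,0,0,0,0,0,1]]
  ]
}}

```text
t: 12.75
ee_pos: [418.6, -90.1, 335.7]
orientation: [1.981, 2.433, 0.003]
ft_force: [0.0, 0.2, -1.1]
width: 15.8
```

```bash
python3 - <<'E'
from h import *
plan()
pic("side","s9",(200,80,400,280),3)
pic("top","t9",(190,140,340,290),4)
E
```

```text
t 12.75 TCP [418.6 -90.1 335.7] toolx [-0.203  0.979 -0.002] tooly [0.979 0.203 0.004] z [ 0.005 -0.001 -1.   ] yaw 101.7 w 15.8 F [ 0.   0.2 -1.1] q [-0.24  0.24  2.1  -0.    0.79 -0.44]
```

View pics/s9.png

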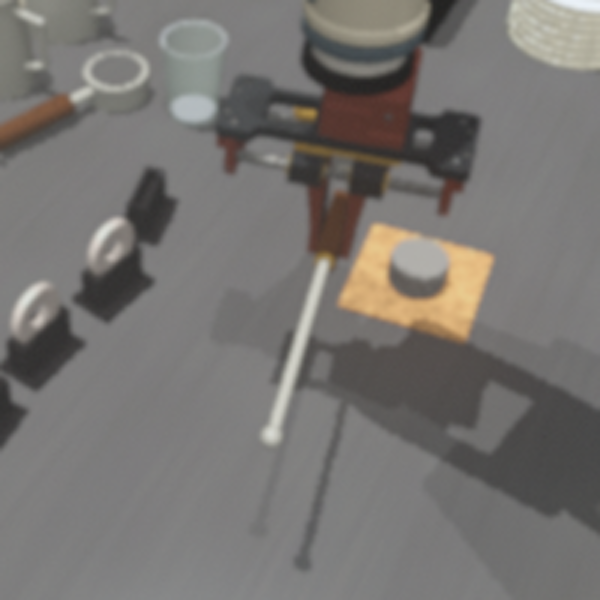

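View pics/t9.png

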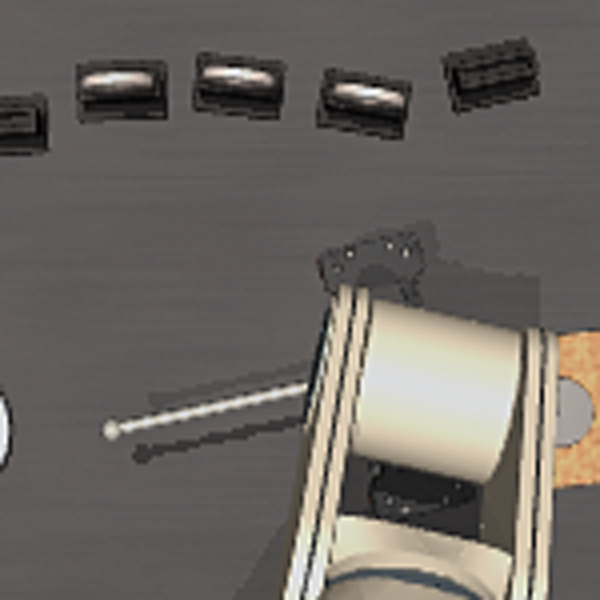

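```bash
cat >> h.py <<'E'
def ball():
    """detect nothing; given tool-frame ball offset predict"""
E
python3 - <<'E'
from h import *
np.set_printoptions(precision=1,suppress=True)
b,e=tri((290.3,225),(217.75,247.5)); o,p,r=tool()
print(b,e,"in tool",r.inv().apply(b-p))
# handle front yellow collar side (200+324/3, 80+262/3), top hidden
f=p+r.apply([25,0,174]); print(f,proj("side",f),(200+324/3, 80+262/3))
E
```

```text
[379.4 101.9 159.8] 3.176859262900278 in tool [195.5   1.4 173.4]
[412.5 -65.4 159.2] [[309.1 167.4]] (308.0, 167.33333333333331)
```

```bash
python3 - <<'E'
from h import *
pic("top","t10",(170,145,330,185),5)
pic("side","s10",(165,140,265,270),4.4)
E
```

```text
(no output)
```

View pics/t10.png

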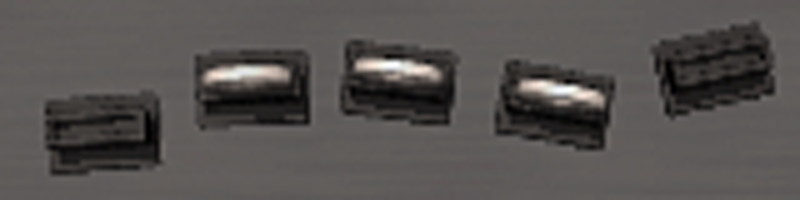

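View pics/s10.png

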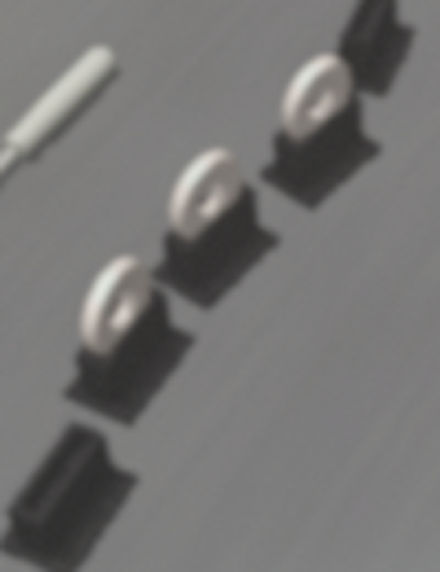

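```bash
cat > st.py <<'E'
from h import *
np.set_printoptions(precision=1,suppress=True)
C=[[(68,393),(130,425),(195,340)],[(156,275),(208,308),(280,240)],[(262,173),(312,208),(382,150)]]
for c in C:
    P=[at_z("side",np.array(q)/4.4+[165,140],0)[:2] for q in c]
    ce=(P[0]+P[2])/2; ex=P[0]-P[1]; ey=P[1]-P[2]
    print(ce,"len",np.linalg.norm(ex),np.linalg.norm(ey),"yaw",np.degrees(np.arctan2(ex[1],ex[0])),np.degrees(np.arctan2(-ey[0],ey[1])))
# plate top rims at z~86, top view crop
for a,b in(((203,80),(293,75)),((353,72),(446,75)),((503,90),(604,97))):
    A=at_z("top",np.array(a)/5+[170,145],70)[:2];B=at_z("top",np.array(b)/5+[170,145],70)[:2]; d=A-B
    print((A+B)/2,np.linalg.norm(d),np.degrees(np.arctan2(-d[0],d[1])))
o,p,r=tool()
q=p+r.apply([195.3,0,175.5]); print("ball pred",q,proj("side",q),"obs 290.3,225",proj("top",q),"obs 217.75,247.5")
E
python3 st.py
```

```text
[637.8 102.3] len 43.9371088126754 67.35694778951336 yaw -1.5138633993553858 1.0011334359813173
[639.1   9.3] len 42.385914672766916 66.73260881995242 yaw -8.658714979541914 -8.282079438174476
[624.5 -90.6] len 45.09880981440727 66.57052493711619 yaw -13.760604750002745 -12.114800365492606
[635.4  99.1] 54.816267546269714 2.4512362563750365
[636.6   6.8] 56.717588435219575 -2.6028182574647567
[623.1 -86.9] 61.80946590013007 -4.733612941456277
ball pred [377.6 101.5 157.1] [[291.9 226.1]] obs 290.3,225 [[217.7 247.6]] obs 217.75,247.5
```

```bash
cat > fit.py <<'E'
from h import *
from scipy.optimize import minimize
np.set_printoptions(precision=1,suppress=True)
img={n:ctrl.get_image(n) for n in("top","side")}
tr={}
for n in img:
    tr[n]=[d for d in ctrl.trace("plate0",n) if d['p']>.2]
    for d in tr[n]: print(n,round(d['p'],2),d['bbox'],d['pixels'].sum())
G=[(636,100,0),(637,8,-6),(624,-89,-10)]
th=np.linspace(0,2*np.pi,60)
S=6
def ren(n,x,y,yaw,box,du=(0,0)):
    Rz=R.from_euler('z',yaw,degrees=True)
    def loop(rad,dx):return proj(n,Rz.apply(np.c_[np.full(60,dx),rad*np.cos(th),rad*np.sin(th)])+[x,y,58])
    off=np.array(box[:2])
    W=(box[2]-box[0])*S;H=(box[3]-box[1])*S
    m=np.zeros((H,W),np.uint8)
    f=lambda u:np.round((u+du-off+.5)*S*16).astype(np.int32)
    cv2.fillConvexPoly(m,cv2.convexHull(f(np.r_[loop(28,-4),loop(28,4)])),255,shift=4)
    # hole: intersection of both ends
    a=np.zeros_like(m);b=np.zeros_like(m)
    cv2.fillConvexPoly(a,f(loop(11.5,-4)),255,shift=4);cv2.fillConvexPoly(b,f(loop(11.5,4)),255,shift=4)
    m[(a>0)&(b>0)]=0
    return cv2.resize(m,None,fx=1/S,fy=1/S,interpolation=cv2.INTER_AREA)/255.
for g in G:
    use={}
    for n in img:
        c=proj(n,[(g[0],g[1],58)])[0]
        best=min(tr[n],key=lambda d:np.hypot((d['bbox'][0]+d['bbox'][2])/2-c[0],(d['bbox'][1]+d['bbox'][3])/2-c[1]),default=None)
        box=[int(c[0])-20,int(c[1])-20,int(c[0])+20,int(c[1])+20]
        if best is not None: use[n]=(box,best['pixels'][box[1]:box[3],box[0]:box[2]].astype(float))
    def cost(v,ns):
        return sum(((ren(n,v[0],v[1],v[2],use[n][0])-use[n][1])**2).sum() for n in ns)
    for ns in(["side"],["top"],["side","top"]):
        best=None
        for y0 in(-12,-4,4):
            r=minimize(cost,[g[0],g[1],y0],args=(ns,),method="Nelder-Mead",options=dict(initial_simplex=[[g[0],g[1],y0],[g[0]+6,g[1],y0],[g[0],g[1]+6,y0],[g[0],g[1],y0+8]],xatol=.1,fatol=.05))
            if best is None or r.fun<best.fun:best=r
        print(ns,best.x,best.fun)
E
python3 fit.py
```

```text
top 0.57 [275.6, 160.3, 292.9, 165.7] 80
top 0.53 [241.7, 157.8, 258.3, 161.9] 73
top 0.5 [211.4, 154.9, 228.3, 162.9] 74
side 0.73 [186.9, 198.5, 196.8, 221.3] 189
side 0.58 [230.0, 153.1, 249.0, 169.3] 170
side 0.51 [200.7, 178.0, 220.1, 196.0] 200
['side'] [639.1 103.9   7.1] 46.35730872741253
['top'] [638.5  99.4   0.5] 8.16885813148789
['side', 'top'] [638.4 104.1   5. ] 60.02609765474817
['side'] [642.1  11.1  -1.1] 37.467666282199154
['top'] [640.5   8.1  -7. ] 4.619623221837754
['side', 'top'] [641.7   9.8  -4.4] 52.351818531334104
['side'] [626.5 -90.8  -4. ] 35.2878585159554
['top'] [625.3 -91.6 -10.5] 6.610488273740869
['side', 'top'] [625.8 -90.2  -6.5] 47.58580545943868
```

>>> {"method": "jog_arm", "body": {
  "steps": [
    [[0,0,0,0,0,7.1,1],[0,0,0,0,0,7.1,1],[0,0,0,0,0,7.1,1],[0,0,0,0,0,7.1,1],[0,0,0,0,0,7.1,1],[0,0,0,0,0,7.1,1],[0,0,0,0,0,7.1,1],[0,0,0,0,0,7.1,1],[0,0,0,0,0,7.1,1],[0,0,0,0,0,7.1,1],[0,0,0,0,0,7.1,1],[0,0,0,0,0,7.1,1],[0,0,0,0,0,7.1,1],[0,0,0,0,0,7.1,1],[0,0,0,0,0,7.1,1],[0,0,0,0,0,7.1,1],[0,0,0,0,0,0,1]]
  ]
}}

```text
t: 14.57
ee_pos: [418.3, -90.0, 333.1]
orientation: [-3.124, 0.333, 0.002]
ft_force: [0.7, -0.2, -1.4]
width: 15.5
```

```bash
python3 - <<'E'
from h import *
plan((395.4,-42.7,233.5),-12)
E
```

```text
t 14.57 TCP [418.3 -90.  333.1] toolx [ 0.978 -0.211 -0.001] tooly [-0.211 -0.978 -0.   ] z [-0.001  0.    -1.   ] yaw -12.2 w 15.5 F [ 0.7 -0.2 -1.4] q [-0.24  0.25  2.1   0.    0.79  1.54]
delta tool mm [-32.2 -41.4  99.7]
turn about tool z (tool pointing down): -0.2
```

>>> {"method": "jog_arm", "body": {
  "steps": [
    [[-0.016,-0.021,0,0,0,0,1],[-0.016,-0.021,0,0,0,0,1],[0,0,0.03,0,0,0,1],[0,0,0.03,0,0,0,1],[0,0,0.03,0,0,0,1],[0,0,0.01,0,0,0,1],[0,0,0,0,0,0,1],[0,0,0,0,0,0,1]]
  ]
}}

```text
t: 15.23
ee_pos: [395.6, -42.3, 233.1]
orientation: [-3.125, 0.322, 0.004]
ft_force: [0.5, -1.2, 0.1]
width: 15.7
```

```bash
python3 - <<'E'
from h import *
plan((395.4,-42.7,233.5),-12)
pic("side","s11",(200,130,330,230),6)
pic("top","t11",(240,140,330,215),8)
o,p,r=tool(); q=p+r.apply([195.3,0,175.5]); print(q,proj("side",q),proj("top",q))
E
```

```text
t 15.23 TCP [395.6 -42.3 233.1] toolx [ 0.979 -0.204 -0.002] tooly [-0.204 -0.979  0.   ] z [-0.002  0.    -1.   ] yaw -11.8 w 15.7 F [ 0.5 -1.2  0.1] q [-0.14  0.43  2.21  0.    0.5   1.64]
delta tool mm [-0.2  0.4 -0.4]
turn about tool z (tool pointing down): 0.2
[587.53599736 -82.51297649  58.98269569] [[247.59305715 168.13766547]] [[279.21867252 175.67718918]]
```

View pics/s11.png

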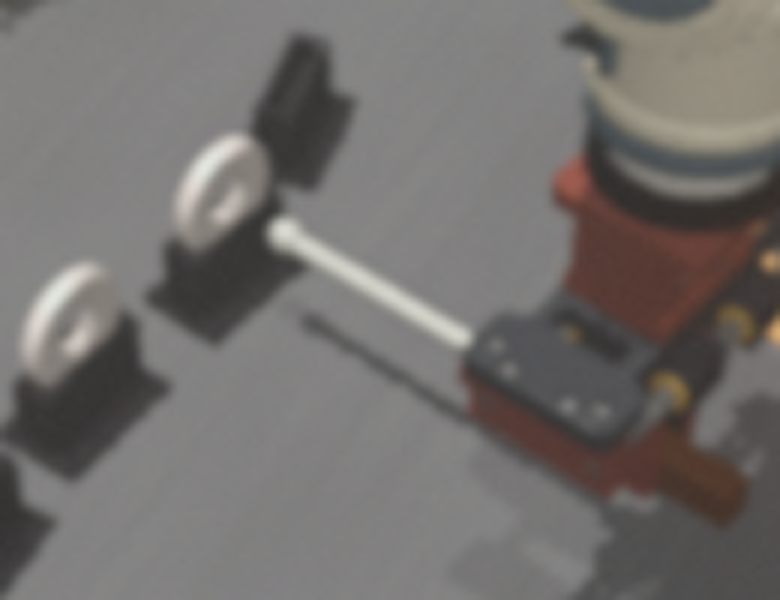

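View pics/t11.png

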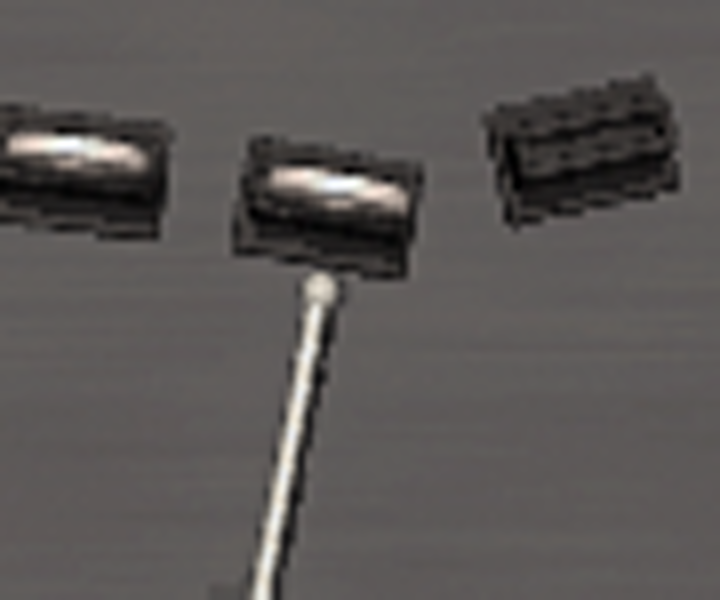

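>>> {"method": "jog_arm", "body": {
  "steps": [
    [[0.01,0,0,0,0,0,1],[0.01,0,0,0,0,0,1],[0.01,0,0,0,0,0,1],[0.01,0,0,0,0,0,1],[0.005,0,0,0,0,0,1],[0,0,0,0,0,0,1]]
  ]
}}

```text
t: 15.83
ee_pos: [441.5, -52.0, 234.0]
orientation: [3.125, -0.326, 0.003]
ft_force: [-0.3, 0.0, -0.3]
width: 15.8
```

```bash
python3 - <<'E'
from h import *
plan()
pic("side","s12",(200,130,330,230),6)
E
```

```text
t 15.83 TCP [441.5 -52.  234. ] toolx [ 0.978 -0.207  0.002] tooly [-0.207 -0.978 -0.   ] z [ 0.002 -0.    -1.   ] yaw -11.9 w 15.8 F [-0.3  0.  -0.3] q [-0.14  0.47  2.12  0.    0.55  1.63]
```

View pics/s12.png

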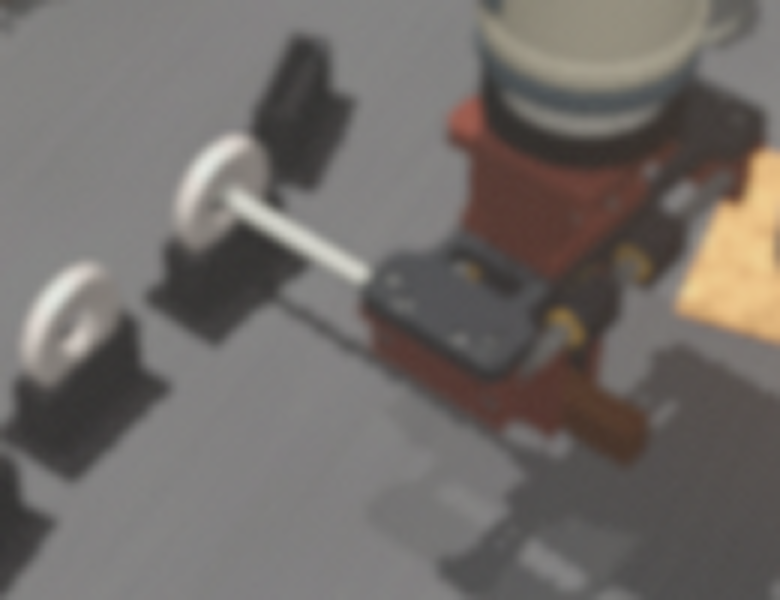

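>>> {"method": "jog_arm", "body": {
  "steps": [
    [[0.012,0,0,0,0,0,1],[0.012,0,0,0,0,0,1],[0.012,0,0,0,0,0,1],[0.012,0,0,0,0,0,1],[0.012,0,0,0,0,0,1],[0,0,0,0,0,0,1]]
  ]
}}

```text
t: 16.38
ee_pos: [500.0, -64.3, 233.8]
orientation: [3.125, -0.326, 0.003]
ft_force: [1.0, -1.1, 0.5]
width: 16.0
```

```bash
python3 - <<'E'
from h import *
plan()
pic("side","s13",(180,110,310,210),6)
pic("top","t13",(240,110,330,185),8)
E
```

```text
t 16.38 TCP [500.  -64.3 233.8] toolx [ 0.978 -0.206  0.002] tooly [-0.206 -0.978 -0.   ] z [ 0.002 -0.    -1.   ] yaw -11.9 w 16.0 F [ 1.  -1.1  0.5] q [-0.15  0.52  1.99 -0.    0.62  1.63]
```

View pics/s13.png

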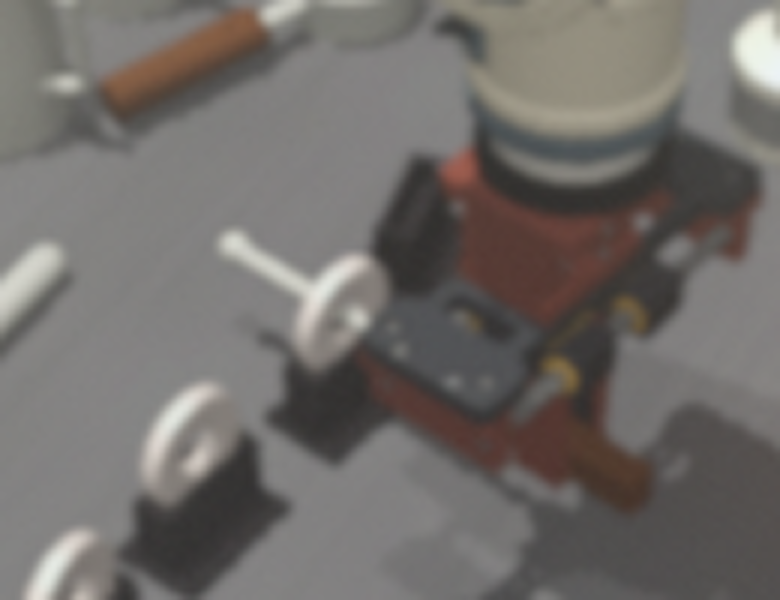

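View pics/t13.png

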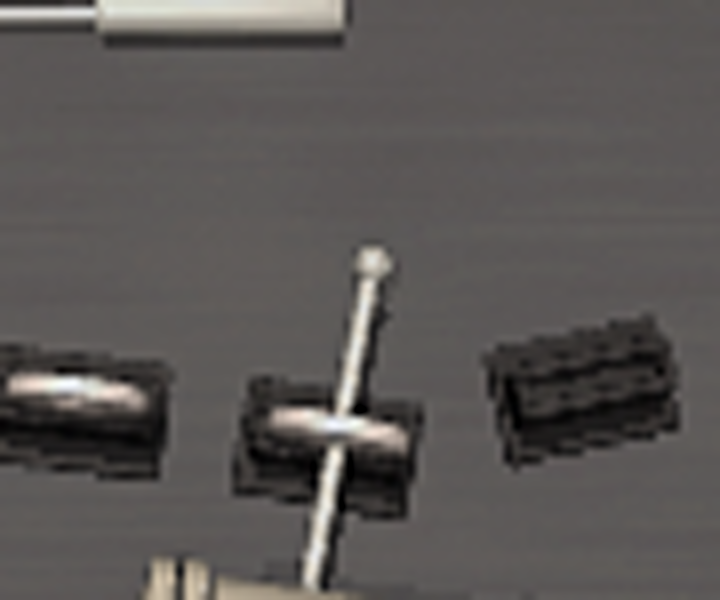

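>>> {"method": "jog_arm", "body": {
  "steps": [
    [[0.012,0,0,0,0,0,1],[0.012,0,0,0,0,0,1],[0.012,0,0,0,0,0,1],[0.012,0,0,0,0,0,1],[0.012,0,0,0,0,0,1],[0.01,0,0,0,0,0,1],[0,0,0,0,0,0,1],[0,0,0,0,0,0,1]]
  ]
}}

```text
t: 17.15
ee_pos: [566.4, -78.4, 233.4]
orientation: [-3.125, 0.326, 0.002]
ft_force: [-0.7, -0.1, -1.1]
width: 15.8
```

>>> {"method": "jog_arm", "body": {
  "steps": [
    [[0,0,-0.005,0,0,0,1],[0,0,-0.005,0,0,0,1],[0,0,-0.01,0,0,0,1],[0,0,-0.01,0,0,0,1],[0,0,-0.01,0,0,0,1],[0,0,-0.015,0,0,0,1],[0,0,-0.02,0,0,0,1],[0,0,-0.02,0,0,0,1],[0,0,0,0,0,0,1]]
  ]
}}

```text
t: 17.9
ee_pos: [568.2, -78.7, 333.4]
orientation: [3.124, -0.326, 0.012]
ft_force: [0.5, -0.8, -1.1]
width: 15.7
```

```bash
python3 - <<'E'
from h import *
plan()
pic("side","s14",(150,80,300,200),5)
pic("top","t14",(200,90,330,200),6)
E
```

```text
t 17.9 TCP [568.2 -78.7 333.4] toolx [ 0.978 -0.206  0.007] tooly [-0.206 -0.978 -0.   ] z [ 0.007 -0.001 -1.   ] yaw -11.9 w 15.7 F [ 0.5 -0.8 -1.1] q [-0.16  0.44  1.8   0.    0.9   1.62]
```

View pics/s14.png

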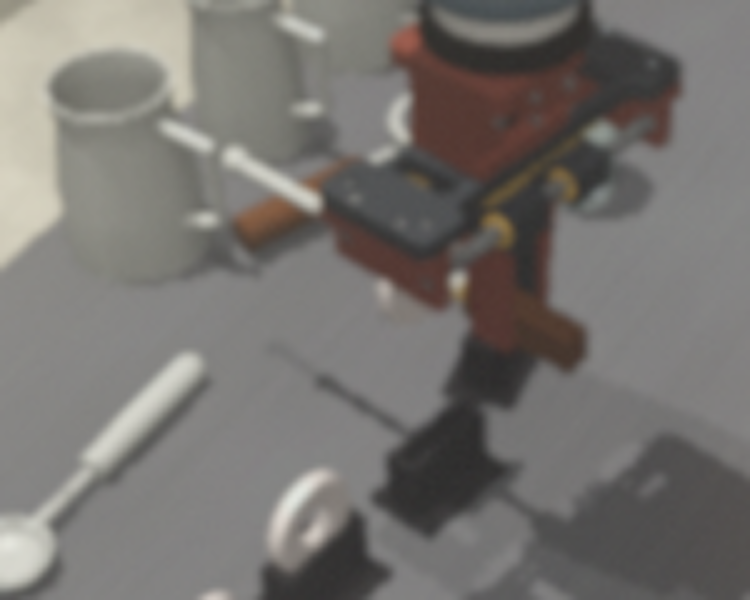

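View pics/t14.png

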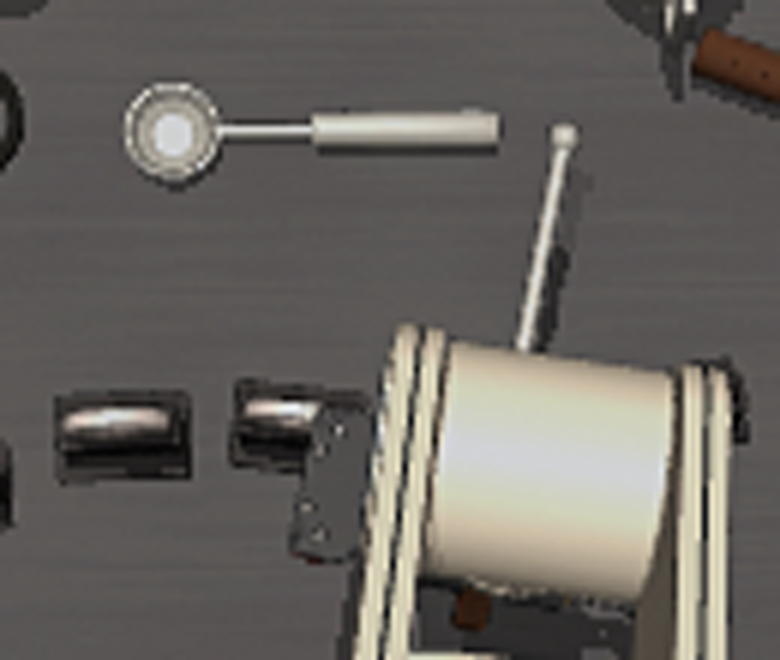

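>>> {"method": "jog_arm", "body": {
  "steps": [
    [[-0.008,-0.003,0,0,0,0,1],[-0.015,-0.007,0,0,0,0,1],[-0.02,-0.009,0,0,0,0,1],[-0.02,-0.009,0,0,0,0,1],[-0.02,-0.009,0,0,0,0,1],[-0.02,-0.009,0,0,0,0,1],[-0.02,-0.009,0,0,0,0,1],[-0.02,-0.009,0,0,0,0,1],[-0.018,-0.008,0,0,0,0,1],[-0.012,-0.005,0,0,0,0,1],[-0.008,-0.004,0,0,0,0,1],[0,0,0,0,0,-2.3,1],[0,0,0,0,0,-2.3,1],[0,0,0,0,0,0,1],[0,0,0,0,0,0,1]]
  ]
}}

```text
t: 19.25
ee_pos: [406.7, 38.1, 328.5]
orientation: [3.135, -0.202, -0.0]
ft_force: [0.8, 0.6, -1.2]
width: 16.1
```

```bash
python3 - <<'E'
from h import *
plan((407.4,37.9,233.5),-7.3)
pic("side","s15",(180,110,340,230),5)
pic("top","t15",(200,130,320,230),6)
E
```

```text
t 19.25 TCP [406.7  38.1 328.5] toolx [ 0.992 -0.128 -0.   ] tooly [-0.128 -0.992  0.   ] z [-0. -0. -1.] yaw -7.4 w 16.1 F [ 0.8  0.6 -1.2] q [ 0.06  0.23  2.15 -0.    0.76  1.76]
delta tool mm [ 0.7  0.1 95. ]
turn about tool z (tool pointing down): -0.1
```

View pics/s15.png

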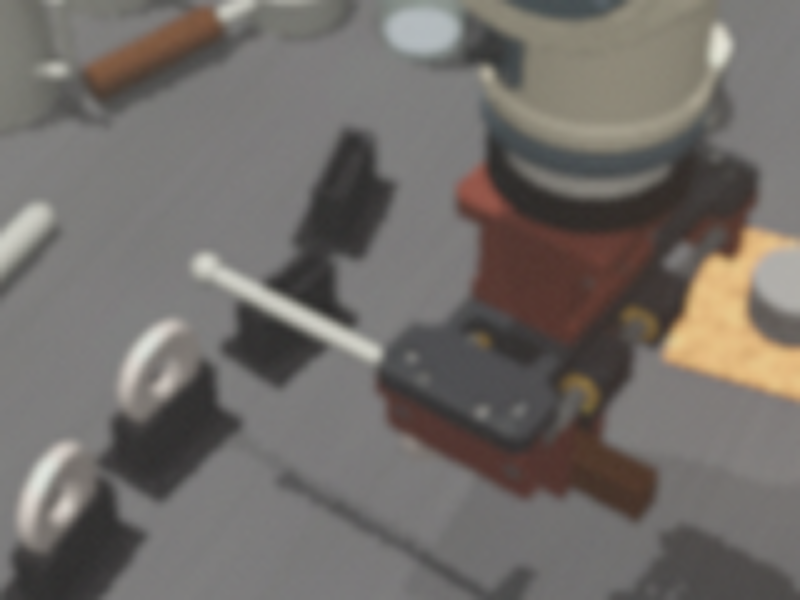

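View pics/t15.png

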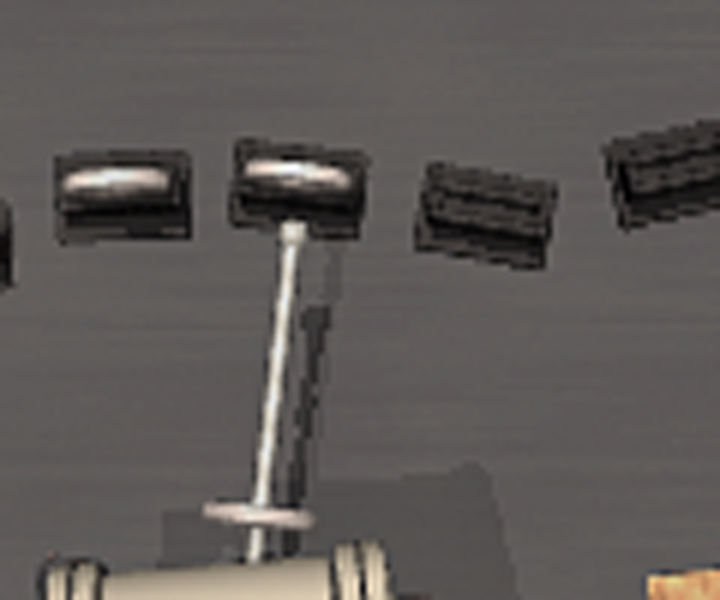

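>>> {"method": "jog_arm", "body": {
  "steps": [
    [[0,0,0.01,0,0,0,1],[0,0,0.02,0,0,0,1],[0,0,0.025,0,0,0,1],[0,0,0.02,0,0,0,1],[0,0,0.015,0,0,0,1],[0,0,0.008,0,0,0,1],[0,0,0,0,0,0,1],[0,0,0,0,0,0,1]]
  ]
}}

```text
t: 20.02
ee_pos: [406.8, 38.1, 230.6]
orientation: [3.135, -0.201, -0.001]
ft_force: [0.6, -0.4, -2.2]
width: 16.0
```

```bash
python3 - <<'E'
from h import *
plan((407.4,37.9,233.5),-7.3)
o,p,r=tool(); q=p+r.apply([195.3,0,175.5]); print(q,proj("side",q),proj("top",q))
pic("side","s16",(180,140,310,240),6)
pic("top","t16",(210,140,300,215),8)
E
```

```text
t 20.02 TCP [406.8  38.1 230.6] toolx [ 0.992 -0.128 -0.001] tooly [-0.128 -0.992  0.   ] z [-0.001 -0.    -1.   ] yaw -7.3 w 16.0 F [ 0.6 -0.4 -2.2] q [ 0.06  0.45  2.19 -0.    0.5   1.76]
delta tool mm [ 0.7  0.1 -2.9]
turn about tool z (tool pointing down): -0.0
[600.32552186  13.12126538  54.99077046] [[224.6273509  191.02609598]] [[248.02192399 172.07435851]]
```

View pics/s16.png

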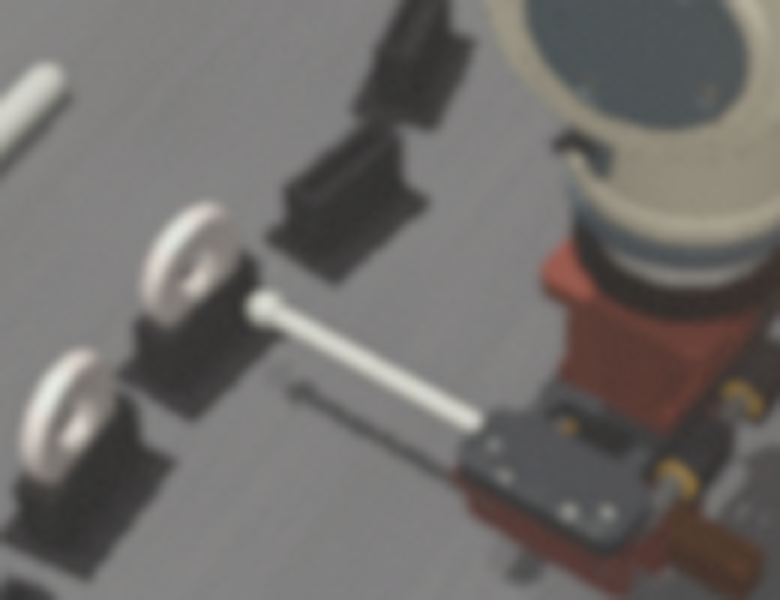

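View pics/t16.png

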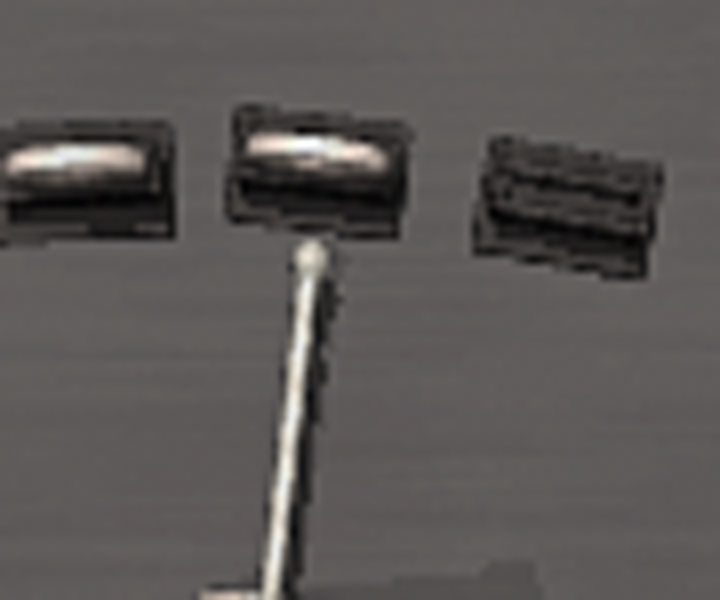

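>>> {"method": "jog_arm", "body": {
  "steps": [
    [[0,-0.002,-0.003,0,0,0,1],[0,0,0,0,0,0,1],[0.01,0,0,0,0,0,1],[0.01,0,0,0,0,0,1],[0.008,0,0,0,0,0,1],[0,0,0,0,0,0,1],[0,0,0,0,0,0,1]]
  ]
}}

```text
t: 20.7
ee_pos: [435.4, 36.4, 233.6]
orientation: [-3.135, 0.201, -0.001]
ft_force: [-0.3, 0.1, -2.3]
width: 15.9
```

```bash
python3 - <<'E'
from h import *
plan()
pic("side","s17",(180,140,280,220),8)
pic("top","t17",(210,140,300,215),8)
E
```

```text
t 20.7 TCP [435.4  36.4 233.6] toolx [ 0.992 -0.128  0.001] tooly [-0.128 -0.992 -0.   ] z [ 0.001  0.    -1.   ] yaw -7.3 w 15.9 F [-0.3  0.1 -2.3] q [0.06 0.46 2.13 0.   0.54 1.76]
```

View pics/s17.png

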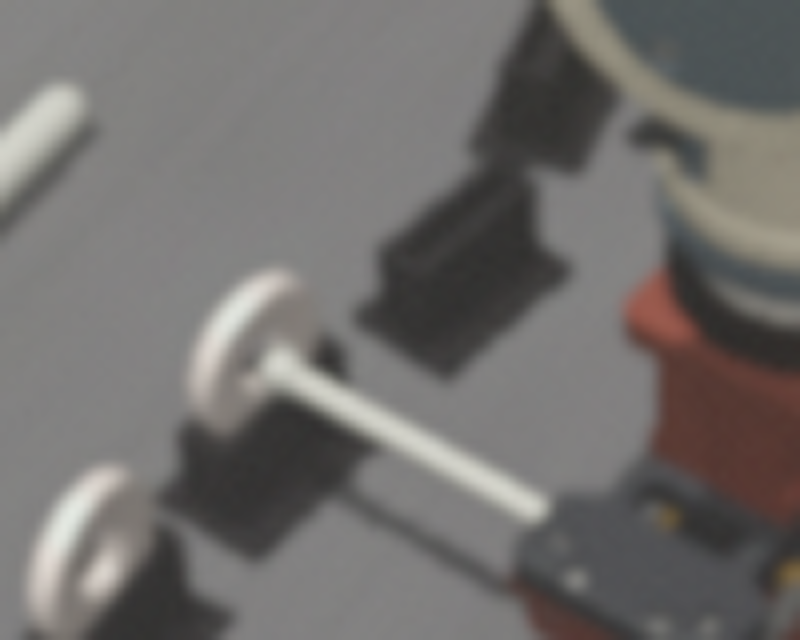

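View pics/t17.png

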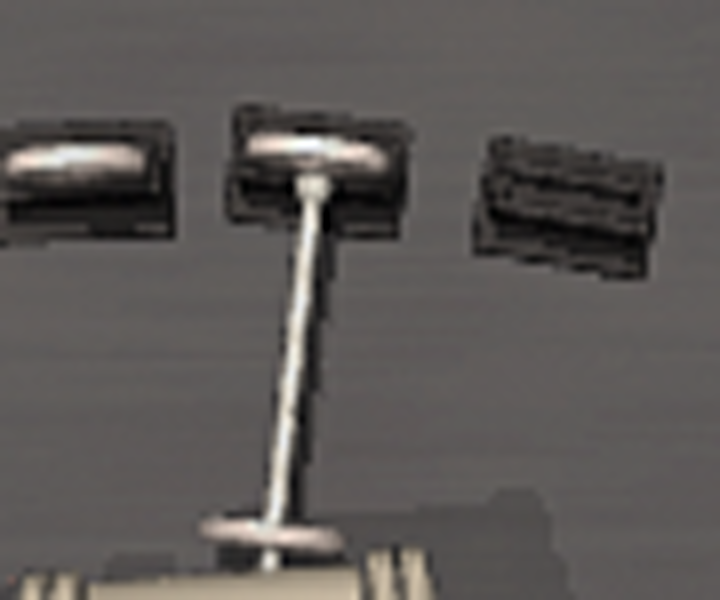

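>>> {"method": "jog_arm", "body": {
  "steps": [
    [[0.01,0,0,0,0,0,1],[0.01,0,0,0,0,0,1],[0.01,0,0,0,0,0,1],[0.01,0,0,0,0,0,1],[0,0,0,0,0,0,1]]
  ]
}}

```text
t: 21.22
ee_pos: [477.0, 31.2, 234.0]
orientation: [-3.135, 0.201, -0.005]
ft_force: [0.4, -0.0, -1.8]
width: 16.3
```

>>> {"method": "jog_arm", "body": {
  "steps": [
    [[0.01,0,0,0,0,0,1],[0.01,0,0,0,0,0,1],[0.01,0,0,0,0,0,1],[0.01,0,0,0,0,0,1],[0.01,0,0,0,0,0,1],[0.01,0,0,0,0,0,1],[0.01,0,0,0,0,0,1],[0.008,0,0,0,0,0,1],[0,0,0,0,0,0,1],[0,0,0,0,0,0,1]]
  ]
}}

```text
t: 22.05
ee_pos: [551.9, 21.5, 233.5]
orientation: [-3.135, 0.201, 0.0]
ft_force: [-0.3, -0.4, -1.3]
width: 15.7
```

```bash
python3 - <<'E'
from h import *
plan()
pic("side","s18",(150,120,280,220),6)
pic("top","t18",(210,110,300,185),8)
E
```

```text
t 22.05 TCP [551.9  21.5 233.5] toolx [ 0.992 -0.127 -0.   ] tooly [-0.127 -0.992 -0.   ] z [-0.  0. -1.] yaw -7.3 w 15.7 F [-0.3 -0.4 -1.3] q [0.02 0.57 1.88 0.   0.69 1.72]
```

View pics/s18.png

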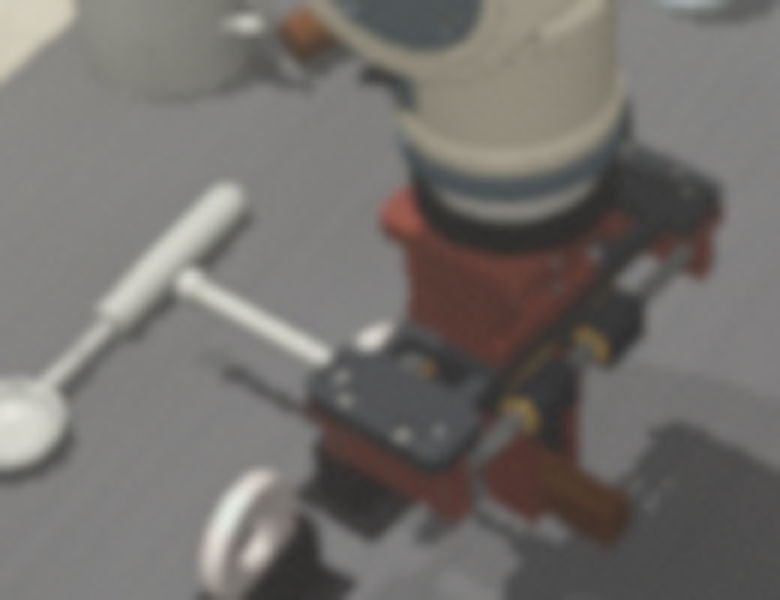

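View pics/t18.png

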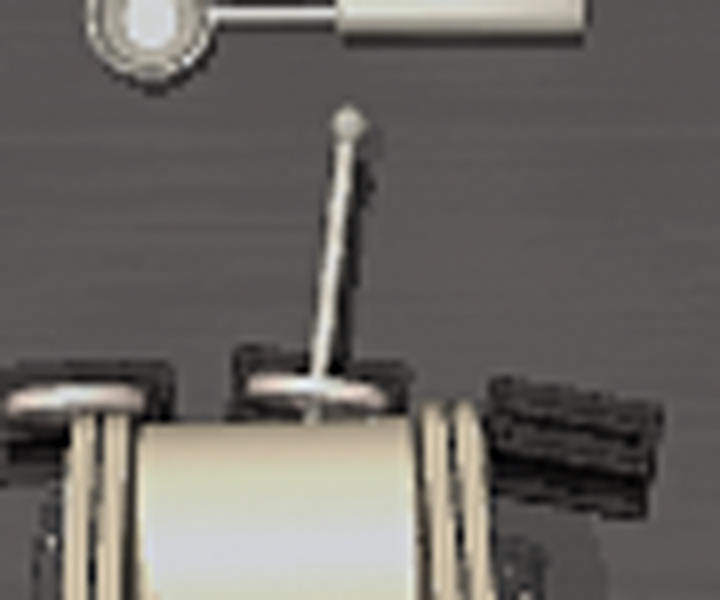

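>>> {"method": "jog_arm", "body": {
  "steps": [
    [[0,0,-0.005,0,0,0,1],[0,0,-0.005,0,0,0,1],[0,0,-0.01,0,0,0,1],[0,0,-0.01,0,0,0,1],[0,0,-0.01,0,0,0,1],[0,0,-0.015,0,0,0,1],[0,0,-0.02,0,0,0,1],[0,0,-0.015,0,0,0,1],[0,0,0,0,0,0,1],[-0.008,-0.003,0,0,0,0,1],[-0.015,-0.005,0,0,0,0,1],[-0.02,-0.007,0,0,0,0,1],[-0.02,-0.007,0,0,0,0,1],[-0.02,-0.007,0,0,0,0,1],[-0.02,-0.008,0,0,0,0,1],[-0.02,-0.008,0,0,0,0,1],[-0.02,-0.008,0,0,0,0,1],[-0.012,-0.004,0,0,0,0,1],[-0.007,-0.002,0,0,0,0,1]]
  ]
}}

```text
t: 23.73
ee_pos: [396.4, 101.1, 323.0]
orientation: [3.135, -0.199, -0.004]
ft_force: [0.4, -0.3, -1.4]
width: 15.6
```

>>> {"method": "jog_arm", "body": {
  "steps": [
    [[0,0,0,0,0,-2.4,1],[0,0,0,0,0,-2.5,1],[0,0,0,0,0,-2.4,1],[0,0,0,0,0,0,1]]
  ]
}}

```text
t: 24.07
ee_pos: [398.7, 100.6, 323.5]
orientation: [3.142, 0.002, 0.0]
ft_force: [0.2, -0.3, -1.9]
width: 15.9
```

```bash
python3 - <<'E'
from h import *
plan((398.5,101,233.5),0)
pic("side","s19",(160,120,320,240),5)
pic("top","t19",(160,130,280,230),6)
E
```

```text
t 24.07 TCP [398.7 100.6 323.5] toolx [1.    0.001 0.   ] tooly [ 0.001 -1.     0.   ] z [ 0. -0. -1.] yaw 0.1 w 15.9 F [ 0.2 -0.3 -1.9] q [ 0.22  0.25  2.15 -0.    0.75  1.79]
delta tool mm [-0.2 -0.4 90. ]
turn about tool z (tool pointing down): 0.1
```

View pics/s19.png

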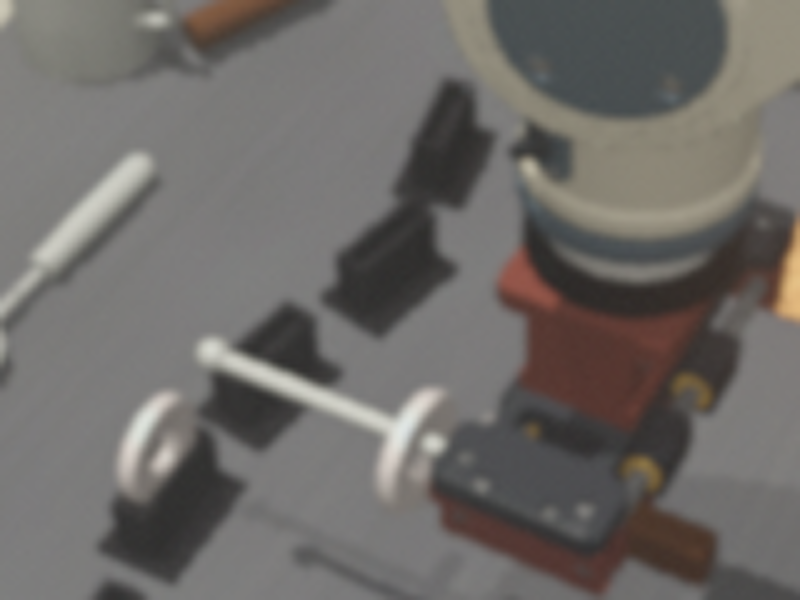

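View pics/t19.png

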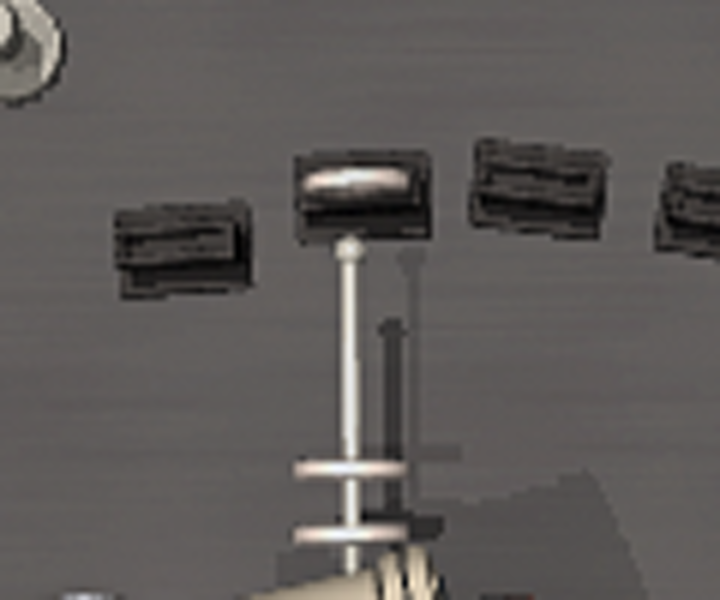

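Two plates hang at well-separated spots on the rod, third stand ahead. Lower and re-check alignment.

>>> {"method": "jog_arm", "body": {
  "steps": [
    [[0,0,0.01,0,0,0,1],[0,0,0.02,0,0,0,1],[0,0,0.02,0,0,0,1],[0,0,0.02,0,0,0,1],[0,0,0.012,0,0,0,1],[0,0,0.007,0,0,0,1],[0,0,0,0,0,0,1],[0,0,0,0,0,0,1]]
  ]
}}

```text
t: 24.83
ee_pos: [398.7, 100.6, 234.6]
orientation: [3.141, -0.001, -0.001]
ft_force: [-0.6, -0.8, -1.2]
width: 15.5
```

```bash
python3 - <<'E'
from h import *
plan((398.5,101,233.5),0)
c=np.array([638.5,99.4,58]);print("hole px",(proj("top",c)-[180,140]+.5)*8,(proj("side",c)-[160,160]+.5)*8)
pic("side","s20",(160,160,260,240),8)
pic("top","t20",(180,140,270,215),8)
E
```

```text
t 24.83 TCP [398.7 100.6 234.6] toolx [ 1.    -0.001 -0.   ] tooly [-0.001 -1.     0.   ] z [-0. -0. -1.] yaw -0.0 w 15.5 F [-0.6 -0.8 -1.2] q [0.22 0.44 2.19 0.   0.52 1.79]
delta tool mm [-0.2 -0.4  1.1]
turn about tool z (tool pointing down): -0.0
hole px [[322.02503902 163.77416326]] [[262.96826759 388.28150592]]
```

View pics/s20.png

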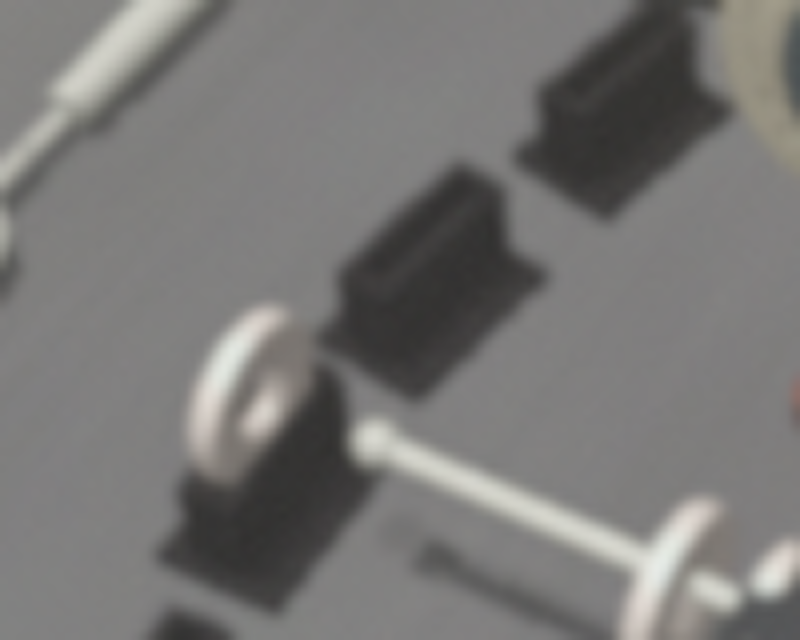

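View pics/t20.png

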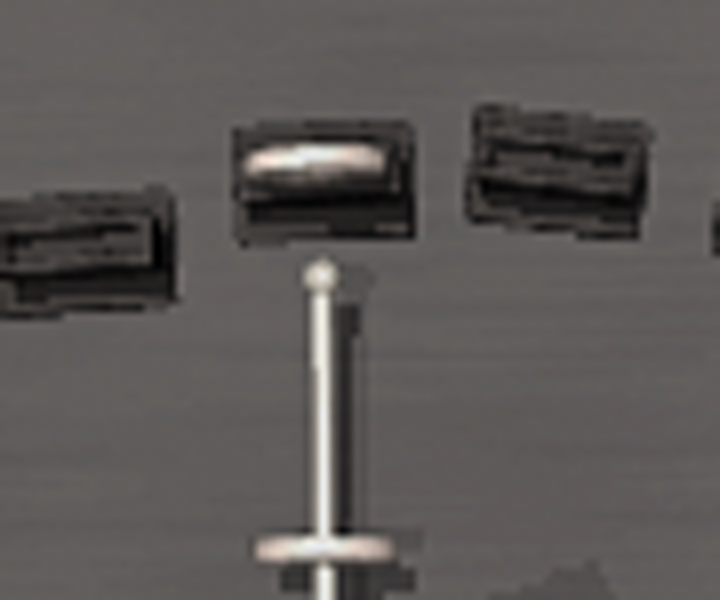

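>>> {"method": "jog_arm", "body": {
  "steps": [
    [[0,0,0.001,0,0,0,1],[0.01,0,0,0,0,0,1],[0.01,0,0,0,0,0,1],[0.01,0,0,0,0,0,1],[0.01,0,0,0,0,0,1],[0.005,0,0,0,0,0,1],[0,0,0,0,0,0,1],[0,0,0,0,0,0,1]]
  ]
}}

```text
t: 25.6
ee_pos: [443.7, 100.6, 233.5]
orientation: [3.142, -0.001, -0.001]
ft_force: [-0.5, -0.7, -2.8]
width: 15.9
```

```bash
python3 - <<'E'
from h import *
plan()
pic("side","s21",(160,160,260,240),8)
E
```

```text
t 25.6 TCP [443.7 100.6 233.5] toolx [ 1. -0. -0.] tooly [-0. -1.  0.] z [-0. -0. -1.] yaw -0.0 w 15.9 F [-0.5 -0.7 -2.8] q [0.2  0.48 2.1  0.   0.57 1.77]
```

View pics/s21.png

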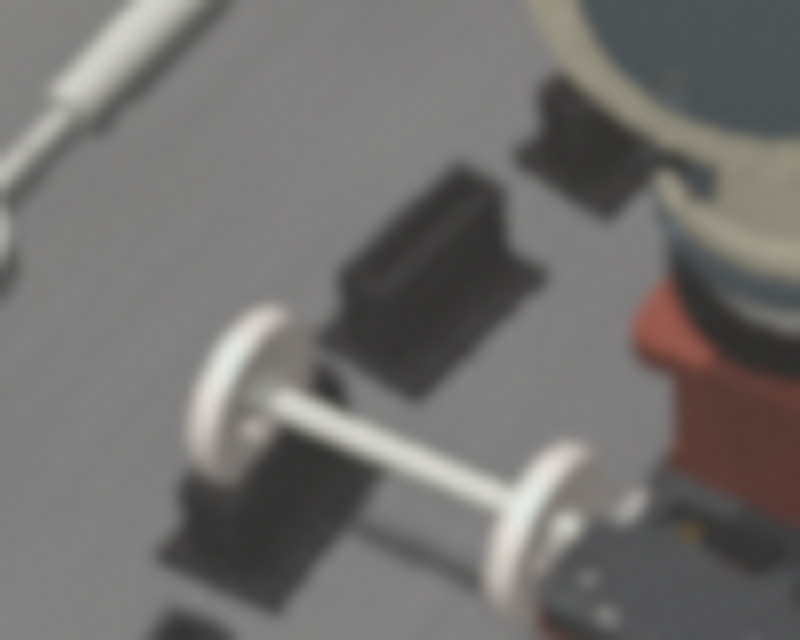

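>>> {"method": "jog_arm", "body": {
  "steps": [
    [[0.01,0,0,0,0,0,1],[0.01,0,0,0,0,0,1],[0.01,0,0,0,0,0,1],[0.01,0,0,0,0,0,1],[0.01,0,0,0,0,0,1],[0.01,0,0,0,0,0,1],[0.01,0,0,0,0,0,1],[0.006,0,0,0,0,0,1],[0,0,0,0,0,0,1],[0,0,0,0,0,0,1]]
  ]
}}

```text
t: 26.48
ee_pos: [519.5, 100.6, 233.5]
orientation: [3.142, -0.001, -0.001]
ft_force: [-0.4, -0.2, -2.3]
width: 15.6
```

```bash
python3 - <<'E'
from h import *
plan()
pic("side","s22",(130,120,260,240),5)
pic("top","t22",(170,110,270,185),7)
E
```

```text
t 26.48 TCP [519.5 100.6 233.5] toolx [ 1.    -0.    -0.001] tooly [-0. -1.  0.] z [-0.001 -0.    -1.   ] yaw -0.0 w 15.6 F [-0.4 -0.2 -2.3] q [0.17 0.55 1.93 0.   0.66 1.74]
```

View pics/s22.png

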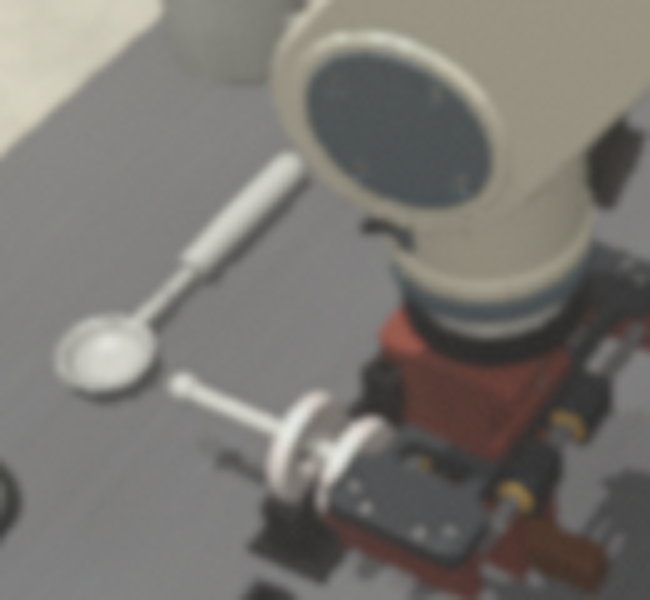

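View pics/t22.png

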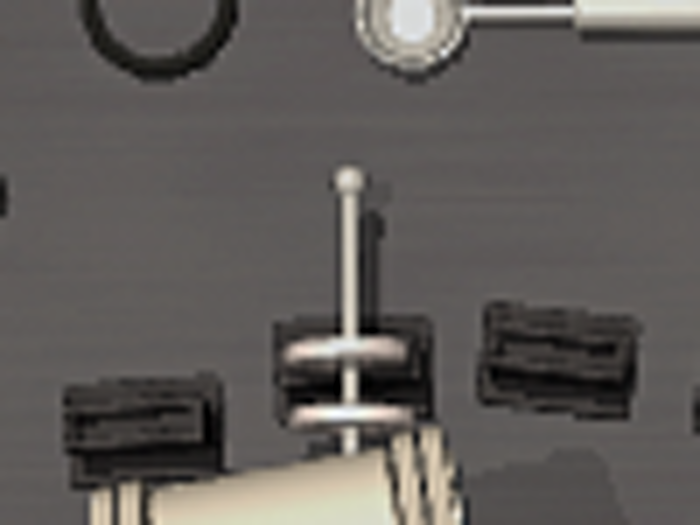

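>>> {"method": "jog_arm", "body": {
  "steps": [
    [[0,0,-0.005,0,0,0,1],[0,0,-0.005,0,0,0,1],[0,0,-0.01,0,0,0,1],[0,0,-0.01,0,0,0,1],[0,0,-0.01,0,0,0,1],[0,0,-0.015,0,0,0,1],[0,0,-0.02,0,0,0,1],[0,0,-0.02,0,0,0,1],[0,0,-0.01,0,0,0,1],[-0.008,0,0,0,0,0,1],[-0.015,0,0,0,0,0,1],[-0.02,0,0,0,0,0,1],[-0.02,0,0,0,0,0,1],[-0.02,0,0,0,0,0,1],[-0.02,0,0,0,0,0,1],[-0.015,0,0,0,0,0,1],[-0.008,0,0,0,0,0,1],[0,0,0,0,0,0,1]]
  ]
}}

```text
t: 28.08
ee_pos: [391.4, 100.5, 338.1]
orientation: [3.141, 0.0, -0.004]
ft_force: [-0.1, -0.6, -1.7]
width: 16.0
```

```bash
python3 - <<'E'
from h import *
plan()
pic("side","s23",(90,130,340,380),2.4)
pic("top","t23",(90,120,340,270),3.2)
pic("top","t23p",(100,170,180,245),8)
pic("side","s23p",(105,285,225,384),6)
E
```

```text
t 28.08 TCP [391.4 100.5 338.1] toolx [ 1.     0.    -0.002] tooly [ 0. -1.  0.] z [-0.002 -0.    -1.   ] yaw 0.0 w 16.0 F [-0.1 -0.6 -1.7] q [0.22 0.21 2.15 0.   0.79 1.79]
```

View pics/t23.png

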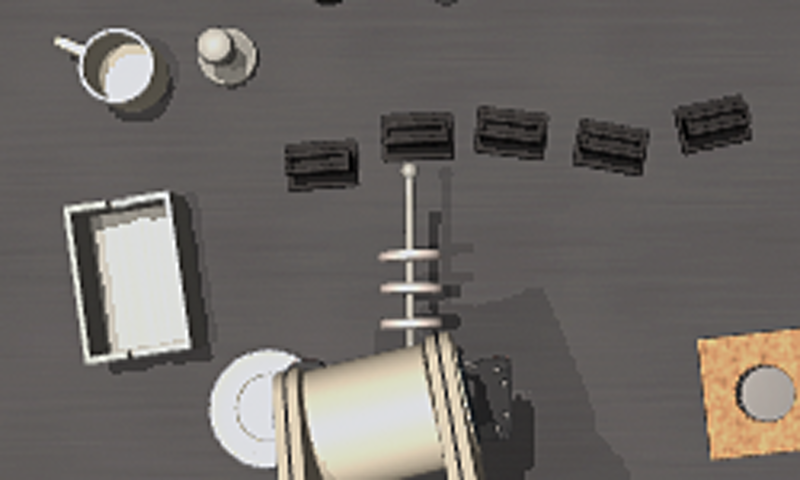

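View pics/t23p.png

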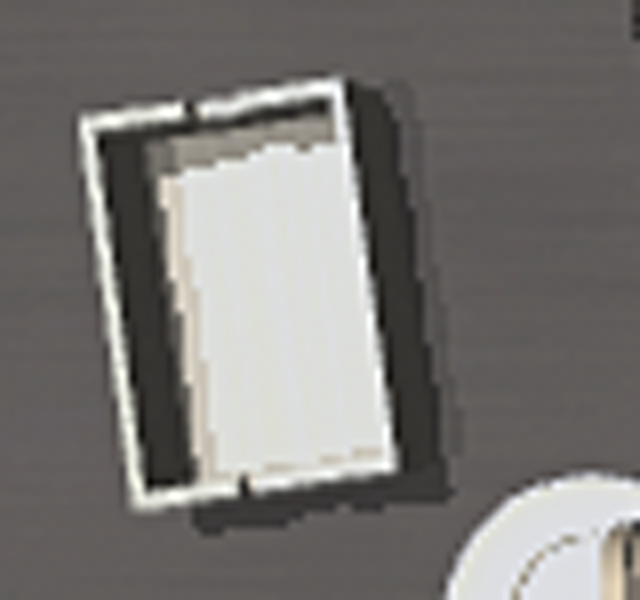

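View pics/s23p.png

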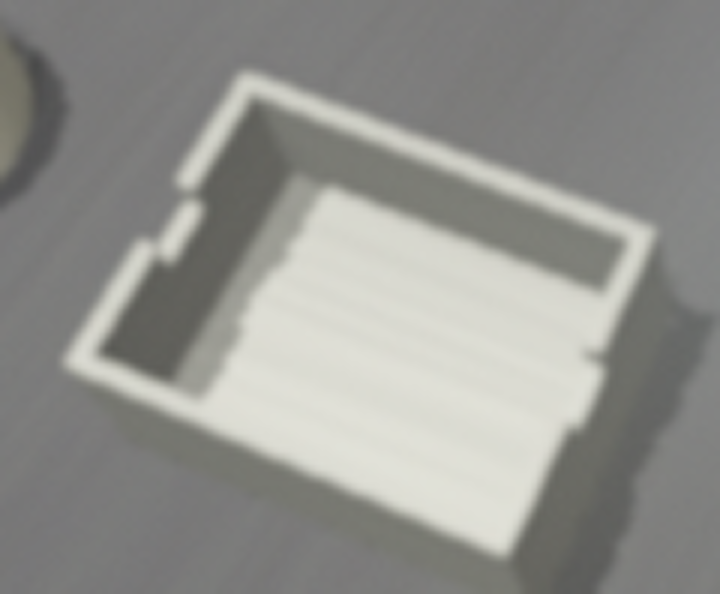

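View pics/s23.png

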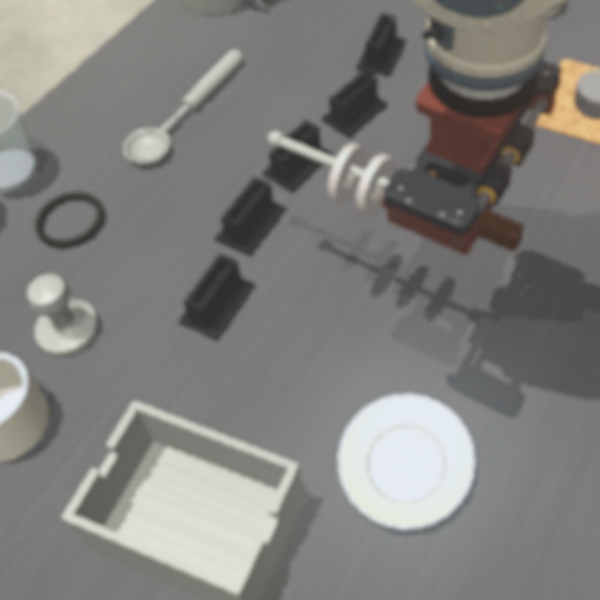

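```bash
python3 - <<'E'
from h import *
np.set_printoptions(precision=1,suppress=True)
T=[(80,115),(347,78),(400,470),(135,510)]  # far-left, far-right, near-right, near-left
S=[(63,365),(247,70),(657,230),(507,560)]
for n,c,o,k in(("top",T,(100,170),8),("side",S,(105,285),6)):
    P=np.array([at_z(n,np.array(q)/k-.5+np.array(o),70)[:2] for q in c])
    print(n,P,"centre",P.mean(0))
    far=(P[0]+P[1])/2;near=(P[2]+P[3])/2;d=far-near
    print(" L",np.linalg.norm(d),"W",np.linalg.norm(P[0]-P[1]),np.linalg.norm(P[2]-P[3]),"yaw",np.degrees(np.arctan2(d[1],d[0])))
for n,a in(("top",((190,107),(245,487))),):
    for q in a: print(at_z(n,np.array(q)/8-.5+np.array((100,170)),60))
E
```

```text
top [[568.7 432.5]
 [581.3 331.9]
 [432.9 312.5]
 [419.4 411.9]] centre [500.5 372.2]
 L 150.20909276056787 W 101.39233031222986 100.3119502799945 yaw 7.650714278873455
side [[568.8 435. ]
 [582.2 334.5]
 [433.6 314.5]
 [418.9 414.7]] centre [500.9 374.7]
 L 150.5781734806481 W 101.34462050323698 101.3188234560069 yaw 7.704642166173495
[571.9 394.   60. ]
[427.1 373.4  60. ]
```

>>> {"method": "jog_arm", "body": {
  "steps": [
    [[0,-0.008,0,0,0,0,1],[0,-0.015,0,0,0,0,1],[0,-0.022,0,0,0,0,1],[0,-0.025,0,0,0,-1,1],[0,-0.025,0,0,0,-1,1],[0,-0.025,0,0,0,-1,1],[0,-0.025,0,0,0,-1,1],[0,-0.025,0,0,0,-1,1],[0,-0.025,0,0,0,-1,1],[0,-0.025,0,0,0,-1,1],[0,-0.02,0,0,0,-0.7,1],[0,-0.012,0,0,0,0,1],[0,-0.006,0,0,0,0,1],[0,0,0,0,0,0,1],[0,0,0,0,0,0,1]]
  ]
}}

```text
t: 29.53
ee_pos: [379.5, 357.7, 338.4]
orientation: [3.134, 0.21, -0.001]
ft_force: [-0.6, 0.2, -1.2]
width: 15.8
```

```bash
python3 - <<'E'
from h import *
plan((389.7,358,295),7.7)
pic("top","t24",(90,150,240,260),5)
pic("side","s24",(90,200,290,384),4)
E
```

```text
t 29.53 TCP [379.5 357.7 338.4] toolx [ 0.991  0.134 -0.001] tooly [ 0.134 -0.991  0.001] z [-0.001 -0.001 -1.   ] yaw 7.7 w 15.8 F [-0.6  0.2 -1.2] q [ 0.73  0.37  1.91 -0.    0.87  2.17]
delta tool mm [10.2  1.  43.4]
turn about tool z (tool pointing down): -0.0
```

View pics/t24.png

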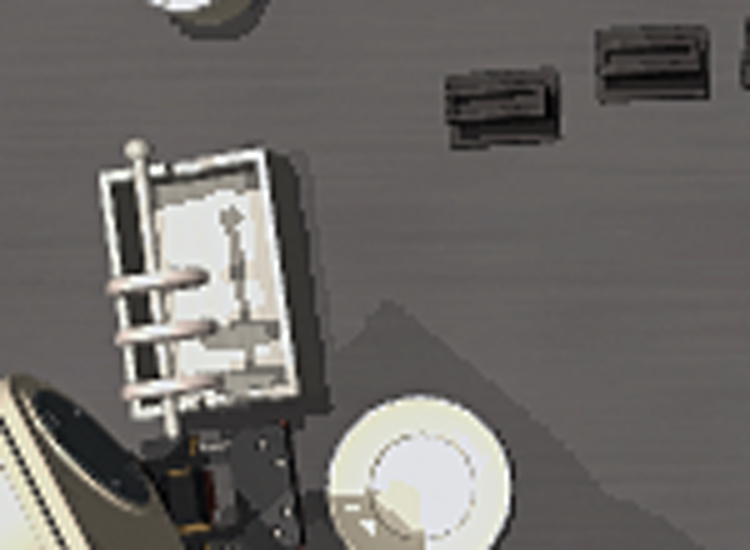

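View pics/s24.png

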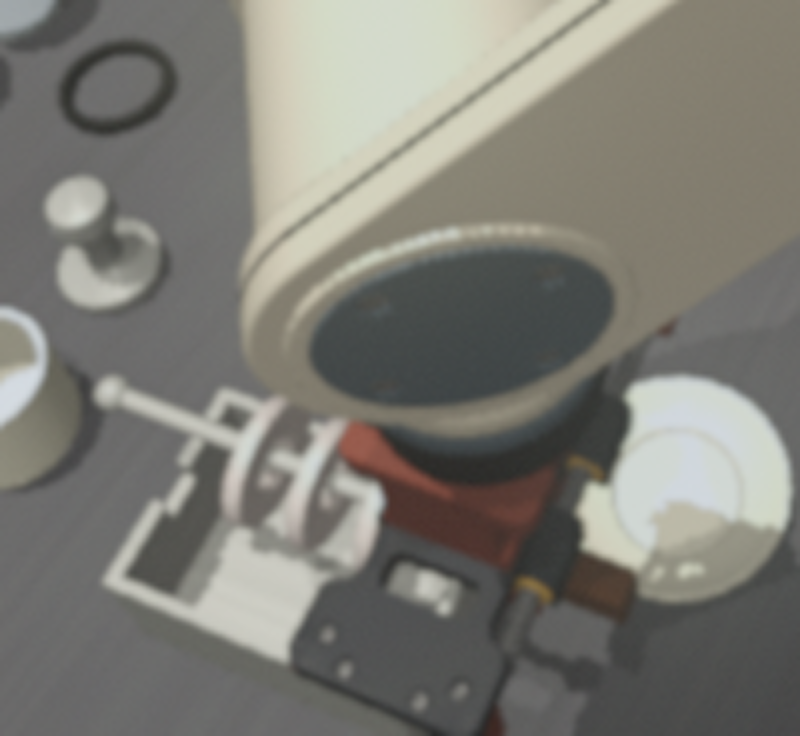

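>>> {"method": "jog_arm", "body": {
  "steps": [
    [[0.005,0.001,0,0,0,0,1],[0.005,0,0,0,0,0,1],[0,0,0.01,0,0,0,1],[0,0,0.02,0,0,0,1],[0,0,0.015,0,0,0,1],[0,0,0,0,0,0,1],[0,0,0,0,0,0,1],[0,0,0,0,0,0,1]]
  ]
}}

```text
t: 30.3
ee_pos: [389.9, 358.4, 293.9]
orientation: [-3.134, -0.21, -0.0]
ft_force: [-1.5, 1.2, -1.6]
width: 15.8
```

```bash
python3 - <<'E'
from h import *
plan((389.7,358,240),7.7)
pic("top","t25",(90,150,190,240),7)
pic("side","s25",(90,250,240,384),5)
E
```

```text
t 30.3 TCP [389.9 358.4 293.9] toolx [0.991 0.134 0.   ] tooly [ 0.134 -0.991 -0.   ] z [ 0.  0. -1.] yaw 7.7 w 15.8 F [-1.5  1.2 -1.6] q [ 0.72  0.45  1.91 -0.    0.78  2.16]
delta tool mm [-0.3  0.4 53.9]
turn about tool z (tool pointing down): -0.0
```

View pics/t25.png

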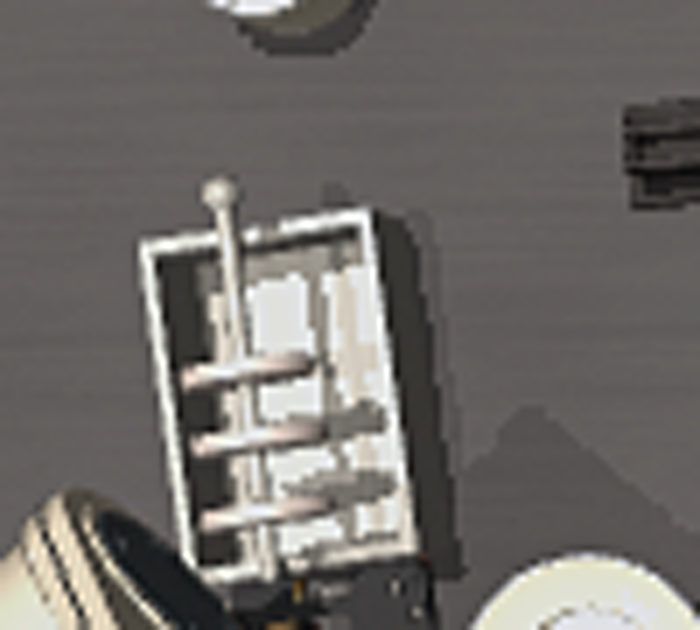

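View pics/s25.png

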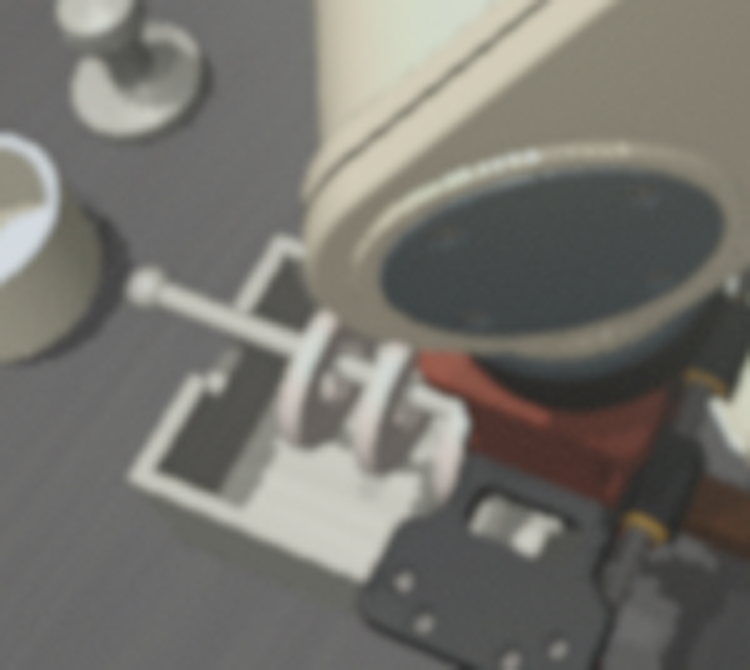

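>>> {"method": "jog_arm", "body": {
  "steps": [
    [[0,0,0.01,0,0,0,1],[0,0,0.012,0,0,0,1],[0,0,0.012,0,0,0,1],[0,0,0.01,0,0,0,1],[0,0,0.006,0,0,0,1],[0,0,0,0,0,0,1],[0,0,0,0,0,0,1]]
  ]
}}

```text
t: 30.98
ee_pos: [389.5, 358.3, 242.9]
orientation: [3.134, 0.211, -0.002]
ft_force: [-0.2, -0.6, -2.2]
width: 15.7
```

```bash
python3 - <<'E'
from h import *
plan((389.7,358,233),7.7)
pic("top","t26",(95,160,175,240),8)
pic("side","s26",(90,270,220,384),6)
E
```

```text
t 30.98 TCP [389.5 358.3 242.9] toolx [ 0.991  0.134 -0.001] tooly [ 0.134 -0.991  0.001] z [-0.001 -0.001 -1.   ] yaw 7.7 w 15.7 F [-0.2 -0.6 -2.2] q [0.72 0.53 1.93 0.   0.68 2.16]
delta tool mm [0.2 0.3 9.9]
turn about tool z (tool pointing down): -0.0
```

View pics/t26.png

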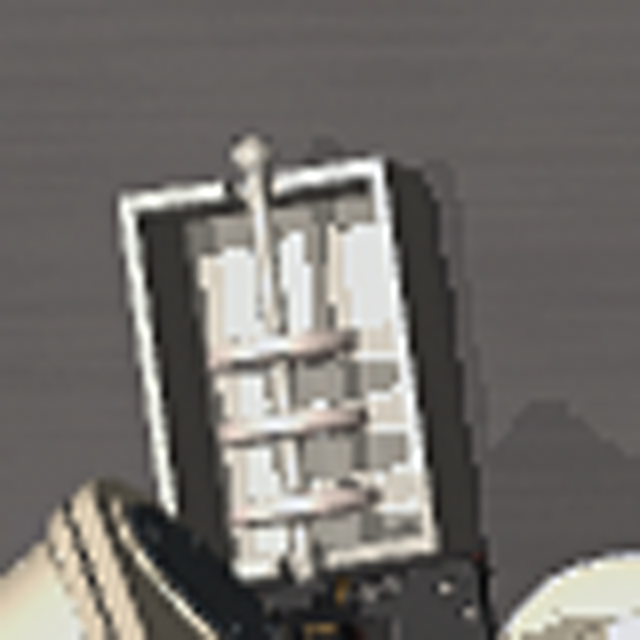

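View pics/s26.png

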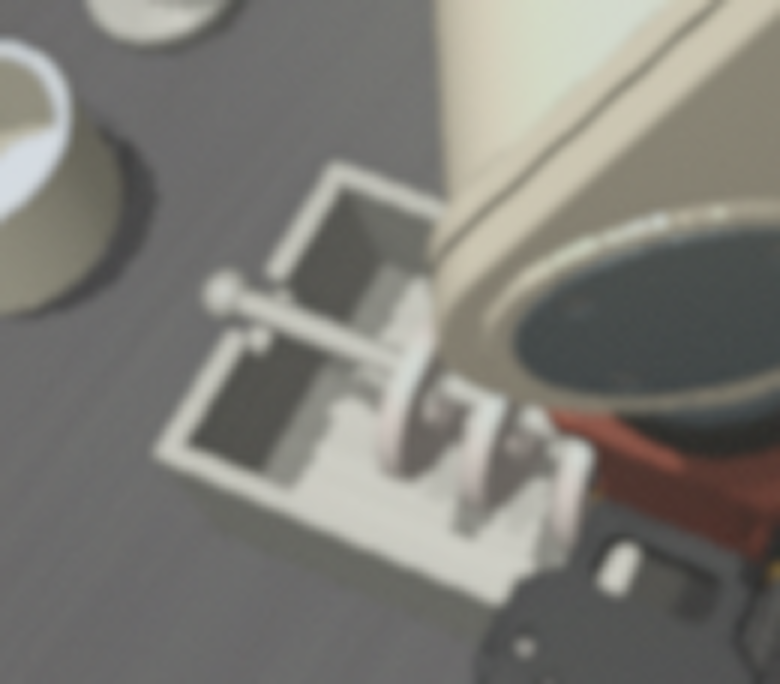

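>>> {"method": "jog_arm", "body": {
  "steps": [
    [[0,0,0.004,0,0,0,1],[0,0,0.003,0,0,0,1],[0,0,0,0,0,0,1],[0,0,0,0,0,0,1]]
  ]
}}

```text
t: 31.42
ee_pos: [389.7, 358.5, 236.8]
orientation: [-3.134, -0.211, -0.001]
ft_force: [0.4, 1.0, -1.6]
width: 16.1
```

>>> {"method": "jog_arm", "body": {
  "steps": [
    [[0,0,0.002,0,0,0,1],[0,0,0,0,0,0,1],[0,0,0,0,0,0,1]]
  ]
}}

```text
t: 31.67
ee_pos: [389.7, 358.5, 234.9]
orientation: [-3.134, -0.211, -0.001]
ft_force: [-0.4, -1.3, 0.9]
width: 15.6
```

>>> {"method": "jog_arm", "body": {
  "steps": [
    [[0,0,0.0015,0,0,0,1],[0,0,0,0,0,0,1],[0,0,0,0,0,0,1]]
  ]
}}

```text
t: 31.92
ee_pos: [389.6, 358.4, 233.2]
orientation: [-3.134, -0.211, -0.0]
ft_force: [-0.4, 0.6, 0.0]
width: 15.9
```

```bash
python3 - <<'E'
from h import *
plan()
pic("top","t27",(95,160,175,240),8)
pic("side","s27",(90,270,220,384),6)
E
```

```text
t 31.92 TCP [389.6 358.4 233.2] toolx [0.991 0.134 0.   ] tooly [ 0.134 -0.991 -0.   ] z [ 0.  0. -1.] yaw 7.7 w 15.9 F [-0.4  0.6  0. ] q [ 0.72  0.55  1.93 -0.    0.66  2.16]
```

View pics/t27.png

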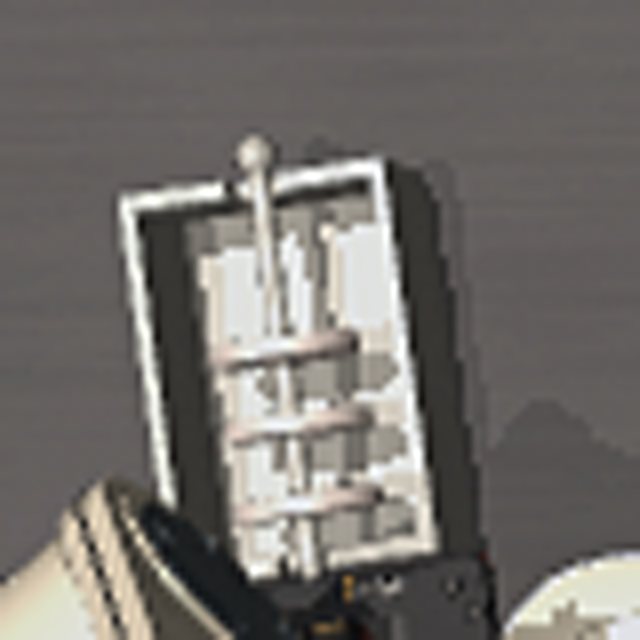

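View pics/s27.png

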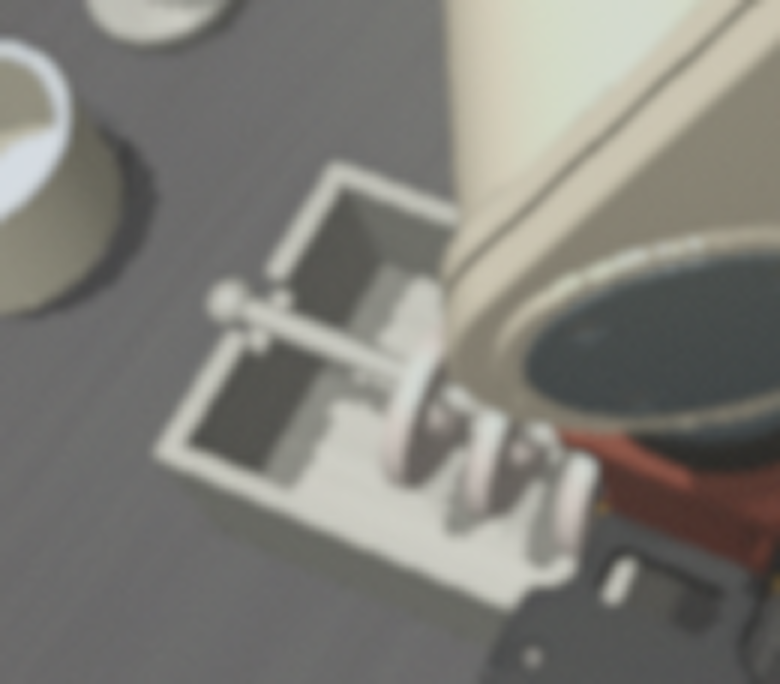

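>>> {"method": "jog_arm", "body": {
  "steps": [
    [[0,0,0.001,0,0,0,1],[0,0,0,0,0,0,1],[0,0,0,0,0,0,1]]
  ]
}}

```text
t: 32.27
ee_pos: [389.6, 358.4, 232.2]
orientation: [-3.134, -0.211, -0.0]
ft_force: [-0.7, 0.3, 1.3]
width: 15.5
```

>>> {"method": "jog_arm", "body": {
  "steps": [
    [[0,0,0.001,0,0,0,1],[0,0,0,0,0,0,1],[0,0,0,0,0,0,1]]
  ]
}}

```text
t: 32.52
ee_pos: [389.7, 358.5, 231.6]
orientation: [-3.134, -0.21, -0.0]
ft_force: [-1.5, -0.8, 6.9]
width: 16.1
```

Firm contact on both supports. Release slowly (partial opening first), then rise.

>>> {"method": "jog_arm", "body": {
  "steps": [
    [[0,0,0,0,0,0,0.4],[0,0,0,0,0,0,0.4],[0,0,0,0,0,0,0.2],[0,0,0,0,0,0,0],[0,0,0,0,0,0,0],[0,0,0,0,0,0,0],[0,0,0,0,0,0,0]]
  ]
}}

```text
t: 33.1
ee_pos: [389.6, 358.3, 231.1]
orientation: [3.134, 0.211, -0.0]
ft_force: [0.1, 0.4, 0.1]
width: 44.2
```

```bash
python3 - <<'E'
from h import *
plan()
pic("top","t28",(95,160,175,240),8)
pic("side","s28",(90,270,220,384),6)
E
```

```text
t 33.1 TCP [389.6 358.3 231.1] toolx [ 0.991  0.134 -0.   ] tooly [ 0.134 -0.991  0.   ] z [-0. -0. -1.] yaw 7.7 w 44.2 F [0.1 0.4 0.1] q [0.72 0.55 1.93 0.   0.65 2.16]
```

View pics/t28.png

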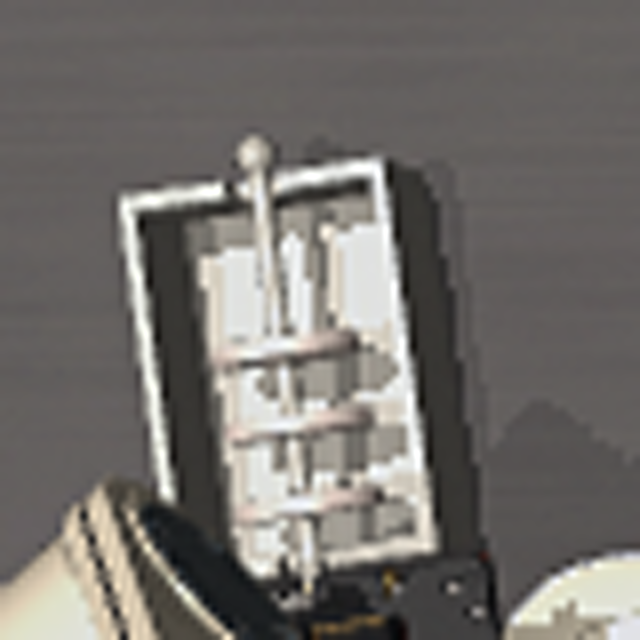

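View pics/s28.png

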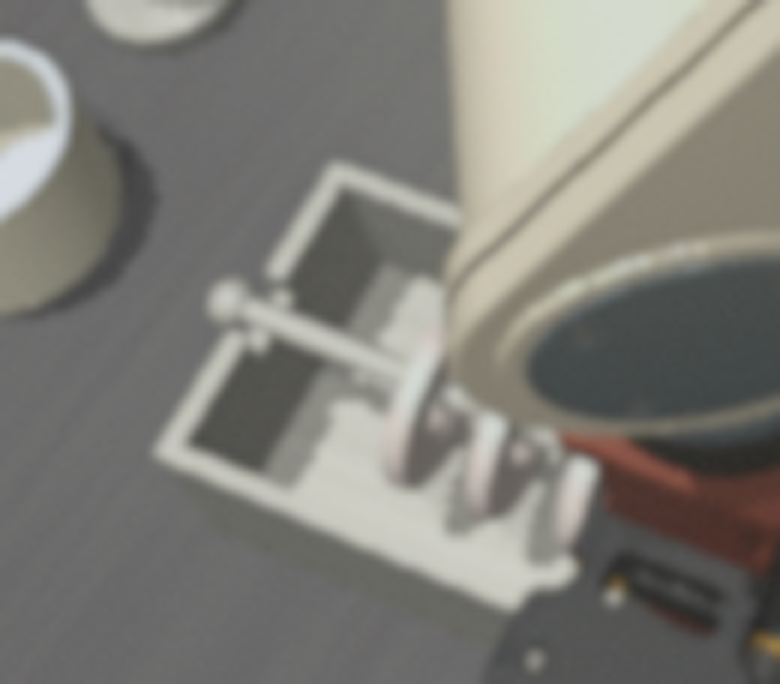

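Stable after release. Lift straight up and back away.

>>> {"method": "jog_arm", "body": {
  "steps": [
    [[0,0,0,0,0,0,-0.5],[0,0,0,0,0,0,-0.5],[0,0,0,0,0,0,-0.5],[0,0,-0.01,0,0,0,-0.5],[0,0,-0.02,0,0,0,-0.5],[0,0,-0.03,0,0,0,-0.5],[0,0,-0.03,0,0,0,-0.5],[0,0,-0.03,0,0,0,-0.5],[0,0,-0.03,0,0,0,-0.5],[0,0.035,0,0,0,0,-0.5],[0,0.035,0,0,0,0,-0.5],[0,0.035,0,0,0,0,-0.5],[0,0.035,0,0,0,0,-0.5],[0,0.035,0,0,0,0,-0.5],[0,0.035,0,0,0,0,-0.5],[0,0.035,0,0,0,0,-0.5],[0,0,0,0,0,0,-0.5]]
  ]
}}

```text
t: 34.62
ee_pos: [422.3, 111.4, 381.9]
orientation: [3.134, 0.204, 0.0]
ft_force: [-0.1, -0.3, -0.3]
width: 65.8
```

```bash
python3 - <<'E'
from h import *
plan()
pic("top","t29",(60,60,420,300),2.2)
pic("top","t29b",(95,165,175,245),7)
pic("side","s29",(70,200,270,384),4)
E
```

```text
t 34.62 TCP [422.3 111.4 381.9] toolx [0.992 0.13  0.   ] tooly [ 0.13  -0.992  0.001] z [ 0.    -0.001 -1.   ] yaw 7.5 w 65.8 F [-0.1 -0.3 -0.3] q [ 0.23  0.18  2.05 -0.    0.91  1.67]
```

View pics/t29.png

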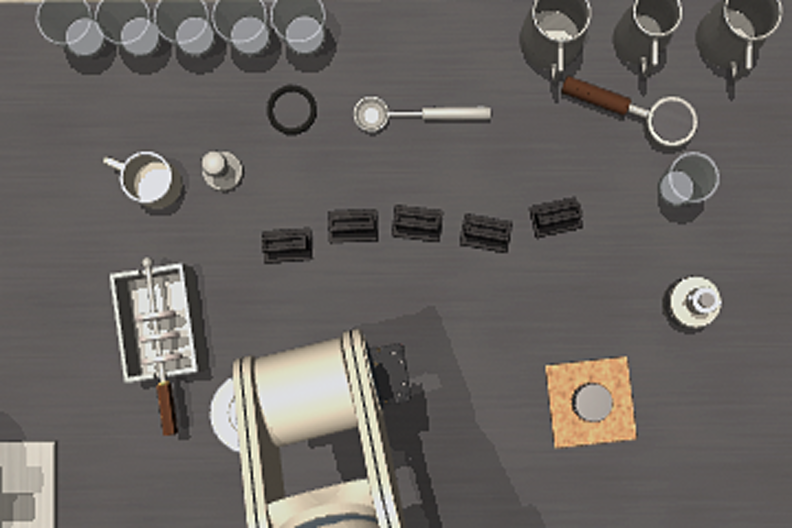

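View pics/t29b.png

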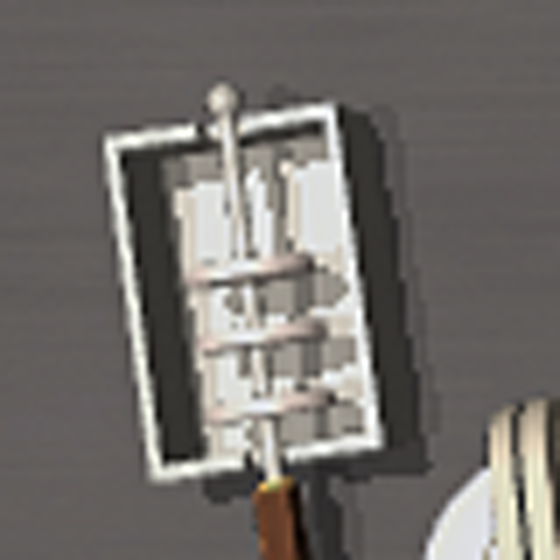

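View pics/s29.png

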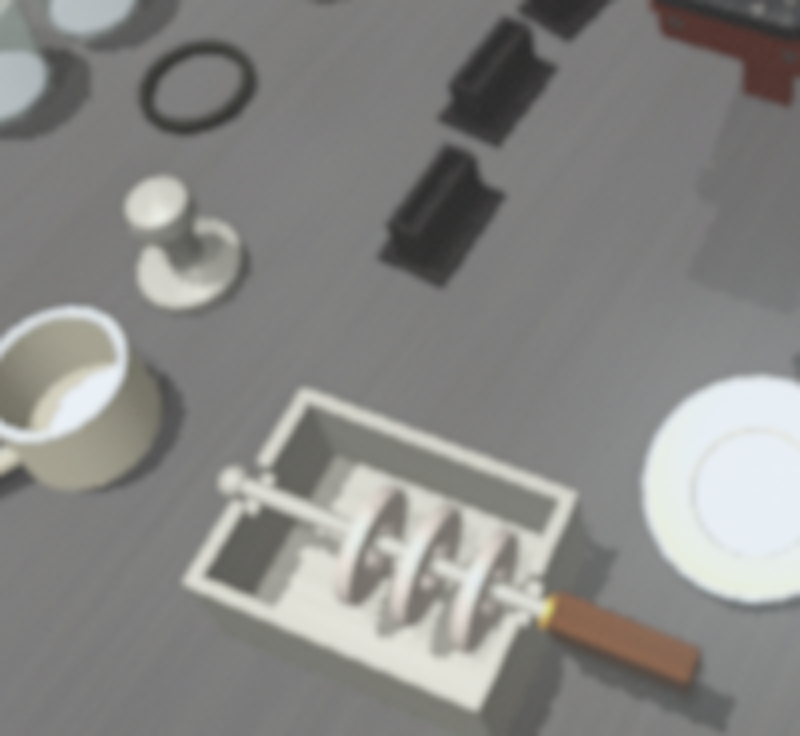

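```bash
python3 -c "
from h import *
print(ctrl.close_job())"
```

```text
the job is handed in; nothing more can be done
None
```

The soak is set up as asked and the job is handed in, at about 35 s on the robot's clock. No verdict was reported.

- **Cap:** I pressed it down 7.7 mm at about 9.5 N, turned it 77°, lifted it off and set it right way up near the centre of the cork mat. A stiff contact (13 N) confirmed it was down before I let go.
- **Plates:** Three were present, in the three middle stands. I threaded them one after another onto the rod, all on the first try and without measurable contact force.
- **Rod:** It lies in both end-wall notches of the pan with the handle outside. The three plates hang apart from each other inside the pan.
- **Last checks:** After the gripper had backed well away, both cameras agreed that all five stands were empty and the tub open, with the cap still on the mat. The mug, glass and tamper stood where they were, and I saw no sign of the pan or rod having been knocked. In the top picture the rod sits slightly to one side of the far notch, but inside it.
- **Disagreements:** No check failed. The two cameras differed by 2–3 mm on some points, which was within the clearances.

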